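# Re-tool the edge-burnishing machine with D-bore wheels

## Task

Re-tool the edge burnisher: first roll the speed thumbwheel gently with a fingertip all the way to off (the broad white bar between the two pointers), then lift the old wheel off the spindle and lay it flat, hub up, in the wooden tray. With the speed still off, slide every new wheel lying on the bench (two or three) down onto the flatted spindle, bore flat on shaft flat and hub up, fully home one on another with the largest at the bottom and the smallest on top. Last, roll the thumbwheel gently to working speed (the pair of thin white lines between the pointers), and leave the bottle, tin and mallet where they are.

Things in the scene. Friction and masses are not known exactly. Their poses are not given: they have to be found in the camera images.
- spindle: Fixed upright steel D shaft, does not turn: 24 mm diameter, one flat 7 mm from the axis, 58 mm high, top 5 mm tapered. Origin: on its axis at the top face of its collar, where the lowest wheel rests, 70 mm above the bench; z up, x to the flat. A wheel goes on only with its x along this x (about 0.1 rad either way, 1.25 mm play all round). A seated wheel leaves the shaft rising between the fingers.
- machine: Round grey machine head under the spindle, fixed: 120 mm diameter, 55 mm high, with a collar 48 mm in diameter on it up to 70 mm. Origin: centre of its underside on the bench.
- wheel_old: Old wheel: wooden disc 90 mm across, from 1 to 9 mm above its underside, on a square metal hub 40 x 40 x 20 mm high (grip two opposite sides of the 11 mm above the wood). D bore right through: 26.5 mm octagon with one flat 8.25 mm from the axis, parallel to a hub side. About 160 g. Origin: centre of underside; z up the axis, x to the bore's flat. Dark, with a worn flat place on the rim. Starts seated on the spindle.
- wheel_large: Large new wheel: wooden disc 104 mm across, from 1 to 9 mm above its underside, on a square metal hub 40 x 40 x 20 mm high (grip two opposite sides of the 11 mm above the wood). D bore right through: 26.5 mm octagon with one flat 8.25 mm from the axis, parallel to a hub side. About 220 g. Origin: centre of underside; z up the axis, x to the bore's flat. Starts flat on the bench, hub up. May be absent.
- wheel_medium: Medium new wheel: wooden disc 84 mm across, from 1 to 9 mm above its underside, on a square metal hub 40 x 40 x 20 mm high (grip two opposite sides of the 11 mm above the wood). D bore right through: 26.5 mm octagon with one flat 8.25 mm from the axis, parallel to a hub side. About 170 g. Origin: centre of underside; z up the axis, x to the bore's flat. Starts flat on the bench, hub up. May be absent.
- wheel_small: Small new wheel: wooden disc 64 mm across, from 1 to 9 mm above its underside, on a square metal hub 40 x 40 x 20 mm high (grip two opposite sides of the 11 mm above the wood). D bore right through: 26.5 mm octagon with one flat 8.25 mm from the axis, parallel to a hub side. About 130 g. Origin: centre of underside; z up the axis, x to the bore's flat. Starts flat on the bench, hub up. May be absent.
- tray: Fixed open wooden tray, 140 x 140 mm outside, 18 mm high, walls and floor 5 mm thick. Origin: centre of its underside on the bench, so its inner floor is 5 mm above the origin.
- control: White speed control box, fixed: 130 mm (x) by 100 mm (y), 75 mm high, origin at the centre of its underside. A black thumbwheel, 80 mm in diameter and 14 mm wide, stands 17 mm out of a slot 75 x 20 mm in its top; two small black pointers beside the slot mark the top position.
- dial_top (a point): Topmost point of the thumbwheel's rim; its axis is 40 mm below, along the point's y; x is the way the rim runs, z up. The wheel is sprung: it yields 6 mm downwards at about 1.2 N per mm. A closed fingertip pressed 3 to 4 mm down on it and moved along x turns it by friction, 40 mm of travel a radian; it stays where it is left (friction 0.03 Nm).
- dialwheel (a joint): Turn of the thumbwheel, rad. 0 = off, at a stop, with the broad white bar (9 mm) at the top between the pointers; grows as the rim's top moves to the point's +x; stop at 2.2. Working speed, the pair of thin white lines at the top, is 1.1.
- finish_bottle: Bystander: closed amber bottle, 60 mm diameter, 150 mm high; origin under its centre.
- wax_tin: Bystander: round aluminium tin, 72 mm diameter, 55 mm high; origin under its centre.
- mallet: Bystander: hammer 260 mm long lying on the bench beyond the control box.

How it is judged:
By the outcome, as a careful person would: the job done as asked, in the order asked, and still so for the second after the job is handed in, with the robot touching nothing.
Of wheel_large, wheel_medium, wheel_small only 2 to 3 are there at a start; the rules pass over those that are not, and their reading is None.
At some moment in a run one of wheel_large, wheel_medium, wheel_small may be knocked a few centimetres aside while the robot is not near it.
Once in a run the grip may slacken for a moment while it holds something.
It also fails if it takes over 210 s, if anything falls off the work surface, if the arm or the gripper's body presses on something with over 40 N, if the wrist force passes 120 N, or if a joint passes its speed limit or range.

## Robot

A 7-joint arm with a two-finger parallel gripper is mounted at the origin on the work surface. World frame = base frame: x ahead of the robot, y to its left, z up, the work surface at z = 0. Lengths are in m, angles in rad, forces in N, time in s.
With the tool pointing down it reaches from about 0.4 to 0.875 m from the base axis. Payload 6.5 kg.
Tool frame: the origin (TCP) lies midway between the tips of the shut fingers; the grasp point (between the pads) lies 19 mm behind it (env.hold_point_z is the z of the grasp point in the tool frame, in m); z points along the fingers, y is the line along which they close (so a half turn about z gives the same grasp; the last joint's range is limited). The gripper opens to 85 mm and grips with 20 to 120 N. Pads are 22 mm wide; open, the fingers measure 114 mm over their backs; the gripper's body (76 mm by 85 mm) begins 54 mm behind the grasp point. The pads swing forward as they close: fully open they stand 13 mm farther back than shut.
Start: joints at [-0.066, 0.536, -0.004, 1.538, 0.003, 1.067, -0.071], TCP at [0.65, -0, 0.196] pointing down, gripper open.
Joint ranges: [-2.7, 2.7], [-0.37, 2.16], [-1.27, 1.26], [0.24, 2.4], [-1.31, 4.45], [0.19, 1.91], [-2.76, 2.76]. Speed limits (rad/s): [2.39, 2.39, 3.14, 3.14, 3.14, 3.14, 3.14].

## Interface

Orientations are given as a unit quaternion [w, x, y, z].
In Python, from bench import readout, optics, env gives the robot as it stands.
- The arm moves only by the tool apply_moves, never from a script. Its argument "steps" is a list that holds one entry, the list of rows, each a list of 7 numbers: the shift along the tool's x, y, z in m, then the turn, a rotation vector about the tool's x, y, z in degrees, then the finger opening in m, from 0 to 0.0854. A call has 1 to 12 rows; each row is the pose to reach, as a shift and turn from the pose commanded when the call began, along the tool's axes at that moment; what a row does not reach only later rows make up. A row lasts 1/12 s, in which the tool goes at most 41.7 mm and 7.16 degrees, less where a joint would pass 70% of its speed; a pose out of reach is approached as far as the arm can. A call with a gripper value outside its range is refused whole. The fingers move at their own pace and stop on an object; the grip force is fixed at half the most. Time passes only in rows, so rows that repeat a pose let the fingers close. It gives the time, the measured TCP pose, the force, the opening and the grip force at its end, in the units of the state.
- readout.sense(): the state, without advancing time (a new reading comes with each control period).
- optics.get_image(name): name is "scene" or "side" or "wrist"; returns a dict with "color" (420x560x3 uint8, red, green, blue), "fx", "fy", "cx", "cy" (pixels), "xyz" and "rotation" of the camera in the world. Camera axes: x right, y down, z forward; pixel columns grow to the right and rows downward; lengths in m; the calibration is good to about 2 mm. A picture is of the moment at which its call begins. There is no depth.
- env.close_job(): hands the job in; it is judged then, once.
The state is a dict: "time_s": time; "qpos": joint angles; "qvel": joint speeds; "joint_torque": joint torques, N m; "tool_pos": TCP position; "eef_rot": TCP orientation; "force": force on the tool from outside, world axes, zero at the start; "moment": the same for the moment, N m; "finger_gap": finger opening in m; "gripper_force": force on a finger pad.
Only numpy, scipy, OpenCV 4.12 (cv2) and the standard library are available. Lean on these libraries where they do the work, as an engineer would, in place of code of your own. Each camera call takes 0.05 s, during which the arm holds its last target. There are 200 camera calls.

## Working session

There is one attempt and no reset: what is moved stays moved. The work goes in short steps, Python scripts to look and compute and a tool call to move; the robot and the scene stay as the last step left them, time stands still between calls to the robot, and variables do not carry over. Pictures are saved under pics/ and viewed, at most 14 in all, crops included, and the job is handed in when it is done.

Besides the shell and the picture viewer there is one more tool, called after "Call:" as name(argument=value, ...), one argument or row to a line, values as JSON. apply_moves: Moves the arm, as the interface text tells. Its arguments: {"type":"object","properties":{"steps":{"type":"array"}},"required":["steps"]}

```bash
ls; mkdir -p pics
cat > h.py <<'E'
import numpy as np, cv2
from bench import readout, optics, env
from scipy.spatial.transform import Rotation as R
def snap(name,fn,crop=None,scale=1):
    im=optics.get_image(name); c=im["color"][:,:,::-1]
    cv2.imwrite(f"pics/{fn}_raw.png",c)
    np.save(f"pics/{fn}.npy",dict(im,color=None),allow_pickle=True)
    if crop: x0,y0,x1,y1=crop; c=c[y0:y1,x0:x1]
    if scale!=1: c=cv2.resize(c,None,fx=scale,fy=scale,interpolation=cv2.INTER_CUBIC)
    cv2.imwrite(f"pics/{fn}.png",c); return im
def load(fn): return np.load(f"pics/{fn}.npy",allow_pickle=True).item()
def Rm(im):
    r=np.array(im["rotation"]); return r if r.shape==(3,3) else R.from_quat(r,scalar_first=True).as_matrix()
def px2w(im,u,v,z):
    d=Rm(im)@np.array([(u-im["cx"])/im["fx"],(v-im["cy"])/im["fy"],1]); o=np.array(im["xyz"])
    return o+d*(z-o[2])/d[2]
def w2px(im,p):
    q=Rm(im).T@(np.array(p)-np.array(im["xyz"])); return im["fx"]*q[0]/q[2]+im["cx"],im["fy"]*q[1]/q[2]+im["cy"]
E
python3 - <<'E'
from h import *
s=readout.sense(); print(s, env.hold_point_z)
for n in("scene","side","wrist"):
    im=snap(n,n+"0"); print(n,im["xyz"],im["rotation"],im["fx"],im["cx"],im["cy"])
a=[cv2.imread(f"pics/{n}0_raw.png") for n in("scene","side")]
cv2.imwrite("pics/s0.png",cv2.resize(a[0],(800,600),interpolation=2)); cv2.imwrite("pics/d0.png",cv2.resize(a[1],(800,600),interpolation=2))
E
```

```text
pics
{'time_s': 0.0, 'qpos': array([-0.0661997 ,  0.53719472, -0.00446079,  1.53886059,  0.00260466,
        1.06732115, -0.07121042]), 'qvel': array([ 0.00077829, -0.00061869, -0.0001754 ,  0.00149519, -0.0025332 ,
       -0.00107563, -0.00078451]), 'joint_torque': array([-4.51575825e-04, -5.83398092e+01,  1.04865700e+00, -2.59097242e+01,
        1.23920938e-02,  9.44124302e-03, -7.87308863e-06]), 'tool_pos': array([ 6.49300798e-01, -1.09784739e-05,  1.95599337e-01]), 'eef_rot': array([-5.83587161e-04,  7.07077334e-01,  7.07135669e-01, -6.70625685e-04]), 'force': array([ 0.84449636, -0.19720405,  0.15951572]), 'moment': array([-0.02426324, -0.03486218,  0.03081486]), 'gripper_force': 0.0, 'finger_gap': 0.08537551355414741} -0.0187
scene [1.20697402 0.56475173 0.71007074] [-0.17995145  0.33602927  0.82685735 -0.41353202] 524.0071107807772 278.60516532157624 200.56729289397205
side [0.18447845 0.59048733 0.79694705] [ 0.10823758 -0.26692733  0.88141105 -0.37436478] 451.17291294152176 275.14295707734834 206.89325254100436
wrist [0.64960357 0.07381441 0.37252814] [ 1.44565605e-01  9.89495004e-01  1.57292090e-04 -6.30555601e-04] 301.06522420473226 283.07881482221075 208.56615538880044
```

View pics/s0.png

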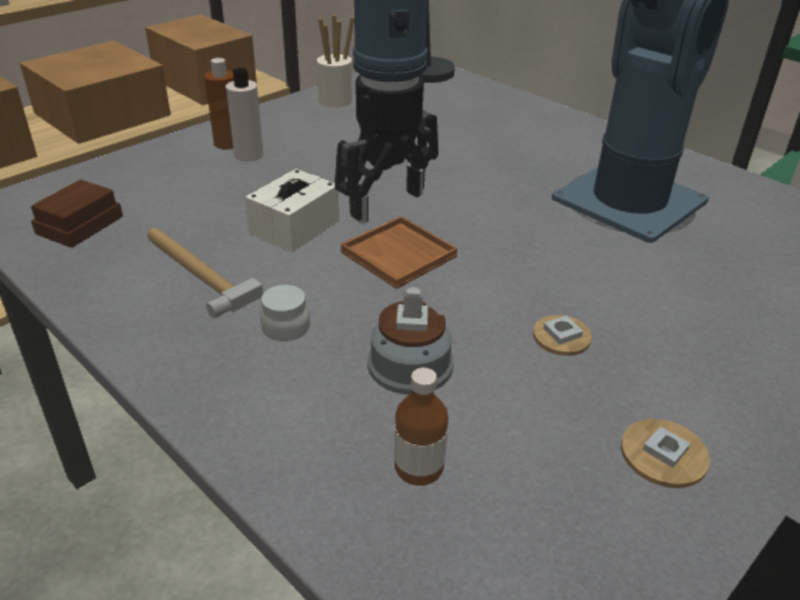

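View pics/d0.png

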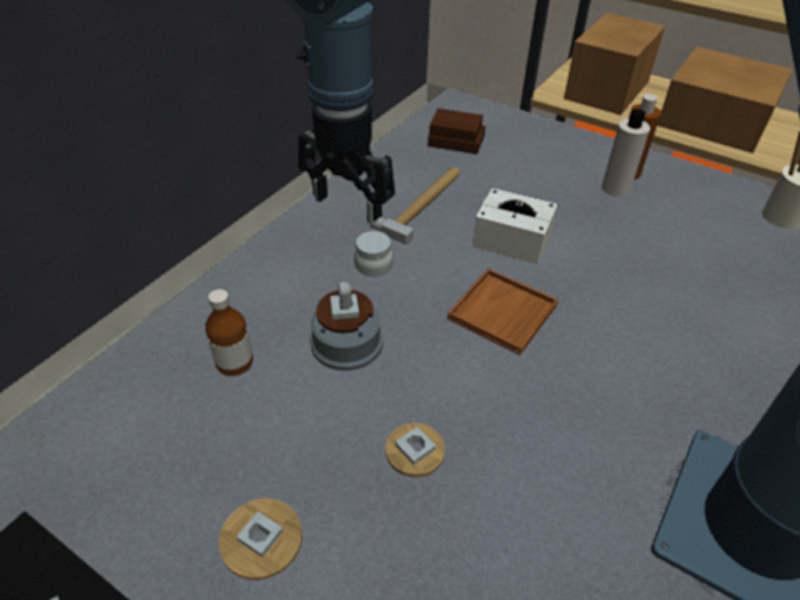

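The scene view shows the box (centre about 292,205), the tray (400,250), the machine with the old wheel (412,325), and two new wheels (563,333 and 665,452). The side view shows the same things: box 517,218; tray 503,310; spindle top 345,288; wheels 415,448 and 260,537.

```bash
python3 - <<'E'
from h import *
S=load("scene0");D=load("side0"); k=.7
def p(l,s,d,z):
    print(l,*(np.round(px2w(i,u[0]*k,u[1]*k,z)[:2],4) for i,u in((S,s),(D,d)) if u))
p("spindle top",(413,291),(345,287),.128)
p("hub top centre",(412,315),(345,304),.09)
p("w1 c",(563,334),(415,448),.009)
p("w1 ends",(534,334),(386,448),.009);p("w1 ends",(592,334),(445,448),.009)
p("w2 c",(665,451),(260,537),.009)
p("w2 l",(622,452),(219,537),.009);p("w2 r",(709,452),(302,537),.009)
for n,s,d in(("near",(401,283),(520,349)),("left",(342,250),(449,316)),("far",(400,219),(490,271)),("right",(457,250),(557,302))): p("tray "+n,s,d,.018)
# box top corners
for s in((292,209),(249,196),(297,171),(339,184)): p("boxS",s,None,.075)
for d in((476,214),(491,190),(557,205),(547,226)): p("boxD",None,d,.075)
p("dial",(294,186),(517,204),.092)
p("bottle",(421,472),(233,364),0);p("tin top",(284,297),(374,243),.055)
E
python3 - <<'E'
import cv2,numpy as np
a=cv2.imread('pics/wrist0_raw.png');s=cv2.imread('pics/scene0_raw.png');d=cv2.imread('pics/side0_raw.png')
f=lambda i,x,y,w,h:cv2.resize(i[y:y+h,x:x+w],(400,300),interpolation=2)
o=np.vstack([np.hstack([cv2.resize(a,(400,300)),f(s,165,105,88,66)]),np.hstack([f(d,320,125,80,60),f(s,240,190,100,75)])])
cv2.imwrite('pics/m1.png',o)
E
```

```text
spindle top [0.635  0.0327] [0.6302 0.0371]
hub top centre [0.6368 0.0343] [0.6326 0.0365]
w1 c [0.4334 0.1482] [0.4304 0.1496]
w1 ends [0.4644 0.1188] [0.4644 0.1724]
w1 ends [0.4024 0.1776] [0.3951 0.126 ]
w2 c [0.5279 0.3657] [0.5242 0.3688]
w2 l [0.5676 0.3297] [0.5672 0.3975]
w2 r [0.49   0.4042] [0.4801 0.3394]
tray near [ 0.5256 -0.0954] [ 0.385  -0.0944]
tray left [ 0.5313 -0.2286] [ 0.5163 -0.0946]
tray far [ 0.3906 -0.233 ] [ 0.5113 -0.2346]
tray right [ 0.391  -0.0974] [ 0.3785 -0.228 ]
boxS [ 0.5663 -0.3116]
boxS [ 0.5926 -0.3951]
boxS [ 0.4764 -0.411 ]
boxS [ 0.4529 -0.3234]
boxD [ 0.5819 -0.301 ]
boxD [ 0.5943 -0.3855]
boxD [ 0.4684 -0.4119]
boxD [ 0.4578 -0.3417]
dial [ 0.5335 -0.3459] [ 0.5242 -0.3496]
bottle [0.7619 0.1755] [0.7569 0.175 ]
tin top [ 0.709  -0.1515] [ 0.7044 -0.1455]
```

View pics/m1.png

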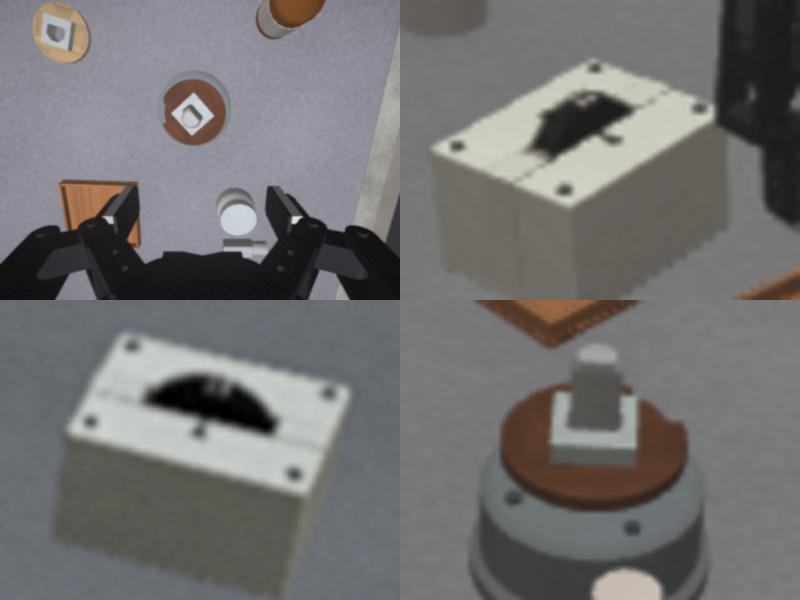

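The wrist picture confirms the layout. The dial now shows the pair of thin lines near its top. The large wheel is at about (.526,.367), the medium at (.432,.149), and there is no small wheel. Next: over the dial.

Call:
apply_moves(
  steps=[
    [[-0.345,-0.125,0,0,0,0,0.085],[-0.345,-0.125,0,0,0,0,0.085],[-0.345,-0.125,0,0,0,0,0.085],[-0.345,-0.125,0,0,0,0,0.085],[-0.345,-0.125,0,0,0,0,0.085],[-0.345,-0.125,0,0,0,0,0.085],[-0.345,-0.125,0,0,0,0,0.085],[-0.345,-0.125,0,0,0,0,0.085],[-0.345,-0.125,0,0,0,0,0.085],[-0.345,-0.125,0,0,0,0,0.085],[-0.345,-0.125,0,0,0,0,0.085],[-0.345,-0.125,0,0,0,0,0.085]],
  ],
)

```text
time_s: 1.15
tool_pos: [0.5253, -0.344, 0.1961]
eef_rot: [-0.0, 0.707, 0.707, 0.0]
force: [-0.8, 0.3, 0.6]
finger_gap: 0.0848
gripper_force: 0.0
```

Run:
```python
from h import *
im=snap("wrist","w1",scale=1.42); s=readout.sense(); print(s["time_s"],s["tool_pos"],s["eef_rot"],im["xyz"])
```

```text
1.2 [ 0.52577123 -0.34318683  0.19619693] [-4.57892712e-04  7.06380288e-01  7.07832209e-01  4.93307741e-04] [ 0.52519242 -0.27044096  0.37307331]
```

View pics/w1.png

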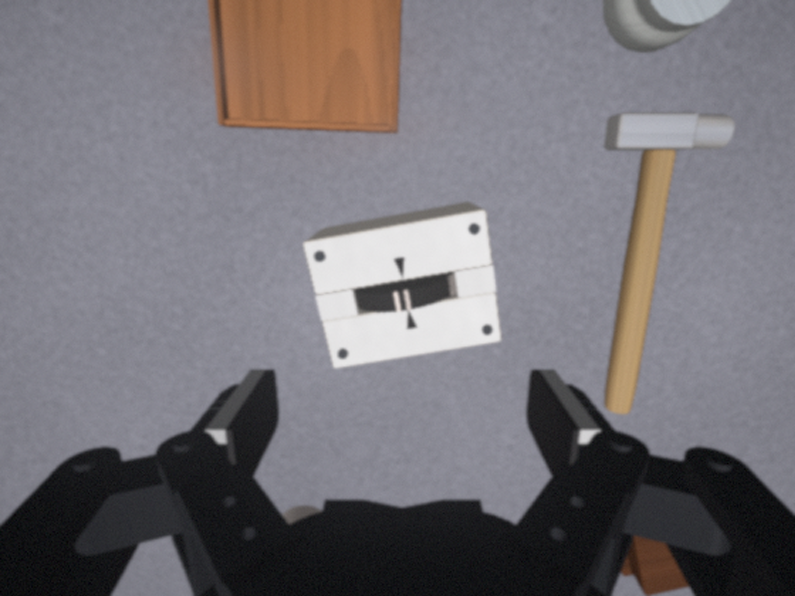

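The wrist view shows the box top with corners (304,241), (486,210), (500,341), (333,367). The pointers are at (400,270) and (409,315), with the thin lines at (402,299) between them.

Run:
```python
from h import *
W=load("w1");k=1/1.42
P=[px2w(W,u*k,v*k,.075)[:2] for u,v in((304,241),(486,210),(500,341),(333,367))]
print(np.round(P,4),np.mean(P,0))
for a,b in((0,1),(3,2),(1,2),(0,3)): e=P[b]-P[a];print(np.linalg.norm(e),np.degrees(np.arctan2(e[1],e[0])))
a=px2w(W,400*k,268*k,.075)[:2];b=px2w(W,409.5*k,316*k,.075)[:2];print(a,b,(a+b)/2)
print("lines",px2w(W,397*k,299*k,.0915),px2w(W,407*k,298*k,.0915))
for u,v in((224,124),(397,131),(401,0)):print("tray",px2w(W,u*k,v*k,.018))
print("tray wall inner etc; tin",px2w(W,690*k,0,.055))
```

```text
[[ 0.4566 -0.3187]
 [ 0.5829 -0.2973]
 [ 0.5989 -0.3941]
 [ 0.4725 -0.4156]] [ 0.52774383 -0.35643863]
0.12808965371677927 9.630665525930494
0.12816480915364656 9.642449754001401
0.09810961063864994 -80.62827647981642
0.09813633881191818 -80.67208354254394
[ 0.52386035 -0.3380668 ] [ 0.5308358 -0.3742869] [ 0.52734807 -0.35617685]
lines [ 0.52184992 -0.35616148  0.0915    ] [ 0.52873179 -0.35543953  0.0915    ]
tray [ 0.38751518 -0.2370443   0.018     ]
tray [ 0.52136769 -0.24205075  0.018     ]
tray [ 0.52449365 -0.15396689  0.018     ]
tray wall inner etc; tin [ 0.71059806 -0.16601052  0.055     ]
```

Call:
apply_moves(
  steps=[
    [[-0.014,-0.01,0.04,0,0,-7,0.0],[-0.014,-0.01,0.07,0,0,-9.6,0.0],[-0.014,-0.01,0.09,0,0,-9.6,0.0],[-0.014,-0.01,0.09,0,0,-9.6,0.0],[-0.014,-0.01,0.09,0,0,-9.6,0.0],[-0.014,-0.01,0.09,0,0,-9.6,0.0],[-0.014,-0.01,0.09,0,0,-9.6,0.0],[-0.014,-0.01,0.09,0,0,-9.6,0.0],[-0.014,-0.01,0.09,0,0,-9.6,0.0],[-0.014,-0.01,0.09,0,0,-9.6,0.0],[-0.014,-0.01,0.09,0,0,-9.6,0.0]],
  ],
)

```text
time_s: 2.12
tool_pos: [0.5152, -0.3591, 0.107]
eef_rot: [0.0, 0.645, 0.764, 0.0]
force: [0.4, -0.0, -0.1]
finger_gap: 0.0001
gripper_force: 0.0
```

Run:
```python
from h import *
s=readout.sense(); print(s["tool_pos"],s["force"],s["finger_gap"],R.from_quat(s["eef_rot"],scalar_first=True).as_matrix().round(3))
```

```text
[ 0.51521132 -0.35911552  0.10696811] [ 0.40355108 -0.0260616  -0.11136409] 5.754600997036777e-05 [[-0.167  0.986  0.001]
 [ 0.986  0.167 -0.   ]
 [-0.     0.001 -1.   ]]
```

Call:
apply_moves(
  steps=[
    [[0,0,0.01,0,0,0,0],[0,0,0.0145,0,0,0,0],[0,0,0.0185,0,0,0,0],[0,0.002,0.0185,0,0,0,0],[0,0.005,0.0185,0,0,0,0],[0,0.008,0.0185,0,0,0,0],[0,0.011,0.0185,0,0,0,0],[0,0.014,0.0185,0,0,0,0],[0,0.017,0.0185,0,0,0,0],[0,0.02,0.0185,0,0,0,0],[0,0.02,0.0185,0,0,0,0]],
  ],
)

```text
time_s: 3.03
tool_pos: [0.5357, -0.3553, 0.0881]
eef_rot: [0.0, 0.645, 0.764, 0.0]
force: [0.2, -0.1, 0.4]
finger_gap: 0.0003
gripper_force: 0.0
```

Call:
apply_moves(
  steps=[
    [[0,0,-0.02,0,0,0,0],[0.03,0,-0.06,0,0,0,0],[0.03,0,-0.09,0,0,0,0],[0.03,0,-0.09,0,0,0,0.085],[0.03,0,-0.09,0,0,0,0.085],[0.03,0,-0.09,0,0,0,0.085],[0.03,0,-0.09,0,0,0,0.085]],
  ],
)

```text
time_s: 3.62
tool_pos: [0.5287, -0.326, 0.1768]
eef_rot: [-0.001, 0.646, 0.764, -0.0]
force: [-0.6, -0.5, -0.6]
finger_gap: 0.0478
gripper_force: 0.0
```

Run:
```python
from h import *
im=snap("wrist","w2"); s=readout.sense(); print(s["time_s"],s["tool_pos"],w2px(im,[.5277,-.3563,.092]))
c=cv2.imread("pics/w2_raw.png");u,v=map(int,w2px(im,[.5277,-.3563,.092]))
cv2.imwrite("pics/w2.png",cv2.resize(c[v-60:v+60,u-80:u+80],None,fx=4,fy=4,interpolation=2))
```

```text
3.6667 [ 0.52869366 -0.32601216  0.17661691] (np.float64(276.5425256066927), np.float64(234.79442744587737))
```

View pics/w2.png

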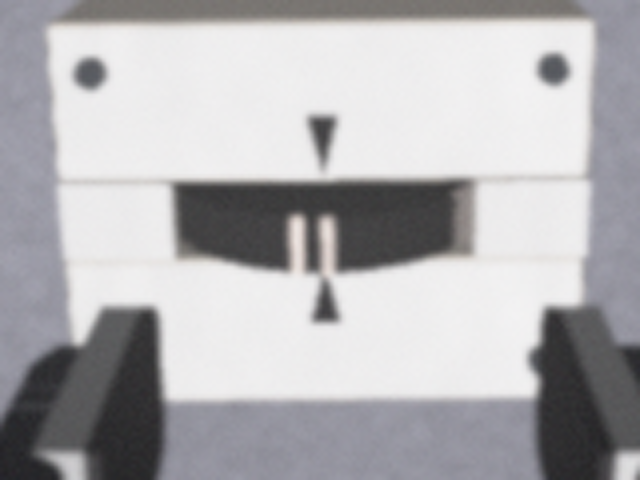

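The thin lines still sit about 2.4 mm left of the pointers (crop 312 against 324), so the tip did not touch. I'll go down at the centre and watch the force.

Call:
apply_moves(
  steps=[
    [[-0.03,-0.006,0,0,0,0,0],[-0.03,-0.006,0.02,0,0,0,0],[-0.03,-0.006,0.04,0,0,0,0],[-0.03,-0.006,0.06,0,0,0,0],[-0.03,-0.006,0.08,0,0,0,0],[-0.03,-0.006,0.085,0,0,0,0],[-0.03,-0.006,0.087,0,0,0,0],[-0.03,-0.006,0.088,0,0,0,0],[-0.03,-0.006,0.088,0,0,0,0]],
  ],
)

```text
time_s: 4.42
tool_pos: [0.5293, -0.3571, 0.0907]
eef_rot: [0.001, 0.646, 0.764, 0.0]
force: [0.3, 0.7, 0.4]
finger_gap: -0.0002
gripper_force: 0.0
```

Call:
apply_moves(
  steps=[
    [[0,0,0.001,0,0,0,0],[0,0,0.001,0,0,0,0]],
  ],
)

```text
time_s: 4.58
tool_pos: [0.5294, -0.357, 0.0899]
eef_rot: [0.001, 0.645, 0.764, 0.0]
force: [-0.7, 0.2, -0.8]
finger_gap: -0.0005
gripper_force: 0.0
```

Run:
```python
from h import *
for n in("scene","side"): im=snap(n,"p_"+n)
a=cv2.imread("pics/p_scene_raw.png")[95:185,160:280];b=cv2.imread("pics/p_side_raw.png")[95:185,300:420]
cv2.imwrite("pics/p.png",np.hstack([cv2.resize(i,(400,300),interpolation=2) for i in(a,b)]))
```

```text
(no output)
```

View pics/p.png

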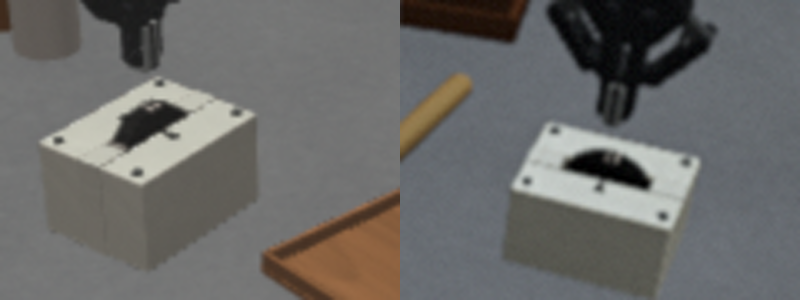

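Both views show the tip well clear of the dial: scene tip at about (204,115) raw, side tip at about (364,132).

Run:
```python
from h import *
S=load("p_scene");D=load("p_side")
from scipy.optimize import least_squares
def tri(a,b): 
    r=least_squares(lambda p:np.r_[np.subtract(w2px(S,p),a),np.subtract(w2px(D,p),b)],[.5,-.3,.1]);return r.x.round(4),r.cost
print("tip",tri((204.4,115.4),(363.6,131.6)))
print("dialtop(lines top)",tri((160+.3*152,95+.3*103),(300+.3*612,95+.3*152)))
c=[((42,143),(517,192)),((160,78),(548,124)),((257,113),(700,158)),((143,183),(672,228))]
# corners: left,far,right,near in scene ; match by geometry in side below
for q in [(0,1),(1,2),(2,3),(3,0)]:
    s=c[q[0]][0];d=c[q[1]][1]; print(q,tri((160+.3*s[0],95+.3*s[1]),(300+.3*(d[0]-400),95+.3*d[1])))
print(w2px(S,[.5294,-.357,.09]),w2px(D,[.5294,-.357,.09]))
```

```text
tip (array([ 0.5269, -0.3555,  0.1246]), np.float64(0.2681925168311731))
dialtop(lines top) (array([ 0.2674, -0.7392, -0.0911]), np.float64(280.323118619923))
(0, 1) (array([ 0.5966, -0.3959,  0.0729]), np.float64(0.3654402661395569))
(1, 2) (array([ 0.4705, -0.4181,  0.074 ]), np.float64(0.0005698188166261305))
(2, 3) (array([ 0.4528, -0.3236,  0.0735]), np.float64(0.21062253004872644))
(3, 0) (array([ 0.576 , -0.3037,  0.0701]), np.float64(1.1591886197189973))
(np.float64(204.3449717643358), np.float64(128.74528922265085)) (np.float64(361.24484546200557), np.float64(141.39411609532306))
```

Run:
```python
from h import *
S=load("p_scene");D=load("p_side")
from scipy.optimize import least_squares
def tri(a,b): 
    r=least_squares(lambda p:np.r_[np.subtract(w2px(S,p),a),np.subtract(w2px(D,p),b)],[.5,-.3,.1]);return r.x.round(4),r.cost
k=.7
print(tri((360*k,219*k),(321*k,198*k)),tri((416*k,193*k),(376*k,222*k)))
print("lines top",tri((160+.3*152,95+.3*103),(300+.3*212,95+.3*152)))
print(readout.sense()["qpos"],readout.sense()["tool_pos"])
```

```text
(array([ 0.6948, -0.0011,  0.2453]), np.float64(0.9374716328542673)) (array([ 0.598 , -0.0019,  0.2429]), np.float64(1.1541187138593512))
lines top (array([ 0.5238, -0.3584,  0.0947]), np.float64(0.043957606568561944))
[ 0.49989815  0.63824852  0.03285933  1.65271376 -0.02603937  0.85001812
  0.71104702] [ 0.52916707 -0.35687979  0.08965442]
```

Triangulation at the start and now both put the real fingertips about 35 mm above the reported TCP. I'll lower carefully until contact.

Call:
apply_moves(
  steps=[
    [[0,0,0.006,0,0,0,0],[0,0,0.012,0,0,0,0],[0,0,0.018,0,0,0,0],[0,0,0.022,0,0,0,0],[0,0,0.022,0,0,0,0]],
  ],
)

```text
time_s: 5.1
tool_pos: [0.5279, -0.3561, 0.0655]
eef_rot: [-0.001, 0.645, 0.764, -0.0]
force: [-0.4, 0.7, 0.3]
finger_gap: -0.0001
gripper_force: 0.0
```

Call:
apply_moves(
  steps=[
    [[0,0,0.003,0,0,0,0],[0,0,0.003,0,0,0,0]],
  ],
)

```text
time_s: 5.27
tool_pos: [0.5286, -0.3566, 0.0635]
eef_rot: [-0.0, 0.645, 0.764, -0.0]
force: [-0.2, 0.1, -0.5]
finger_gap: -0.0002
gripper_force: 0.0
```

Call:
apply_moves(
  steps=[
    [[0,0,0.003,0,0,0,0],[0,0,0.003,0,0,0,0]],
  ],
)

```text
time_s: 5.43
tool_pos: [0.5287, -0.3566, 0.0607]
eef_rot: [-0.0, 0.645, 0.764, -0.0]
force: [0.1, -0.5, -0.3]
finger_gap: -0.0001
gripper_force: 0.0
```

Call:
apply_moves(
  steps=[
    [[0,0,0.002,0,0,0,0],[0,0,0.002,0,0,0,0]],
  ],
)

```text
time_s: 5.6
tool_pos: [0.5287, -0.3566, 0.0588]
eef_rot: [-0.0, 0.645, 0.764, -0.0]
force: [0.7, -0.0, 0.0]
finger_gap: -0.0001
gripper_force: 0.0
```

Call:
apply_moves(
  steps=[
    [[0,0,0.0015,0,0,0,0],[0,0,0.0015,0,0,0,0]],
  ],
)

```text
time_s: 5.77
tool_pos: [0.5288, -0.3567, 0.0573]
eef_rot: [0.0, 0.645, 0.764, -0.0]
force: [0.7, -0.5, 0.0]
finger_gap: 0.0001
gripper_force: 0.1
```

Call:
apply_moves(
  steps=[
    [[0,0,0.0015,0,0,0,0],[0,0,0.0015,0,0,0,0]],
  ],
)

```text
time_s: 5.93
tool_pos: [0.5289, -0.3567, 0.056]
eef_rot: [0.0, 0.645, 0.764, 0.0]
force: [-0.2, 0.7, 1.8]
finger_gap: 0.0002
gripper_force: 0.9
```

Call:
apply_moves(
  steps=[
    [[0,0,0.0015,0,0,0,0],[0,0,0.0015,0,0,0,0]],
  ],
)

```text
time_s: 6.1
tool_pos: [0.529, -0.3568, 0.0546]
eef_rot: [0.0, 0.645, 0.764, 0.0]
force: [-0.6, 0.2, 3.7]
finger_gap: 0.0001
gripper_force: 1.7
```

Contact came at tool_pos z of about 0.0574, so the true tip is the reading plus 0.0346. Now a short stroke.

Call:
apply_moves(
  steps=[
    [[0,0,0.0006,0,0,0,0],[0,0.003,0.0006,0,0,0,0],[0,0.006,0.0006,0,0,0,0],[0,0.009,0.0006,0,0,0,0],[0,0.012,0.0006,0,0,0,0],[0,0.012,0.0006,0,0,0,0],[0,0.012,-0.01,0,0,0,0],[0.03,0.012,-0.05,0,0,0,0],[0.03,0.0,-0.09,0,0,0,0.085],[0.03,0.0,-0.09,0,0,0,0.085],[0.03,0.0,-0.09,0,0,0,0.085],[0.03,0.0,-0.09,0,0,0,0.085]],
  ],
)

```text
time_s: 7.1
tool_pos: [0.5236, -0.3274, 0.145]
eef_rot: [0.0, 0.646, 0.764, -0.0]
force: [0.3, 0.4, -0.8]
finger_gap: 0.0477
gripper_force: 0.0
```

```bash
cat >> h.py <<'E'
def dial(fn,view=True):
    im=snap("wrist",fn); u,v=map(int,w2px(im,[.5277,-.3563,.092])); c=cv2.imread(f"pics/{fn}_raw.png")[v-30:v+31,u-50:u+51]
    cv2.imwrite(f"pics/{fn}.png",cv2.resize(c,None,fx=5,fy=5,interpolation=2)); s=readout.sense(); print(s["time_s"],s["tool_pos"])
    g=c.min(axis=2).astype(int); 
    for r in range(26,40,2): print(r,' '.join('%3d'%x for x in g[r,10:90:2]))
E
python3 -c "
from h import *
dial('w3')"
```

```text
7.15 [ 0.52312459 -0.3270178   0.14385746]
26 103  64  62  64  65  62  63  64  64  64  62  66  66  65  64  66  65  68  66  68  68  66  66  93 190 190  92  73 145 168  88  63  63  60  61  60  58  60  59  65
28 119  78  66  65  63  64  61  64  65  65  64  65  66  63  63  66  66  67  66  64  65  66  67  92 191 189  91  75 145 168  86  62  63  62  62  63  60  61  62  73
30 128 103  86  69  63  64  63  64  64  64  64  63  65  64  66  68  64  64  66  65  65  67  64  94 191 191  91  73 144 170  88  62  61  63  63  60  64  67  82 105
32 148 128 126 117 100  80  70  63  61  66  65  63  65  64  65  63  67  67  67  64  68  69  65  95 191 195  94  73 146 168  85  62  63  61  70  88 116 140 152 159
34 204 205 208 208 202 190 159 115  89  73  65  64  63  63  64  66  66  66  65  67  68  66  64  92 193 194  88  74 145 169  88  75  85 127 165 205 219 225 226 226
36 234 234 234 236 236 236 230 224 208 179 149 112 105  86  82  75  69  68  70  68  65  69  68  98 193 194 106 105 161 189 160 196 208 227 235 238 238 238 238 238
38 236 236 236 236 237 239 238 238 237 236 232 224 222 210 208 183 167 164 154 153 103 130 164 174 221 220 208 219 227 233 235 237 237 238 239 238 238 239 239 239
```

View pics/w3.png

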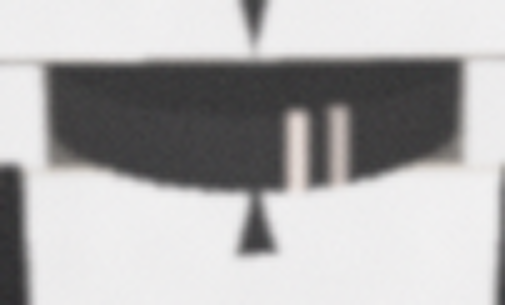

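The lines moved right by the full 12 mm and no bar came into view on the left. So +x is tool +y, and off lies toward tool −y. Strokes of 24 mm that way.

Call:
apply_moves(
  steps=[
    [[-0.029,0.01,0.04,0,0,0,0],[-0.029,0.01,0.07,0,0,0,0],[-0.029,0.01,0.078,0,0,0,0],[-0.029,0.01,0.085,0,0,0,0],[-0.029,0.01,0.088,0,0,0,0],[-0.029,0.01,0.0907,0,0,0,0],[-0.029,0.006,0.0907,0,0,0,0],[-0.029,0.002,0.0907,0,0,0,0],[-0.029,-0.002,0.0907,0,0,0,0],[-0.029,-0.006,0.0907,0,0,0,0],[-0.029,-0.01,0.0907,0,0,0,0],[-0.029,-0.014,0.0907,0,0,0,0]],
  ],
)

```text
time_s: 8.15
tool_pos: [0.5145, -0.3584, 0.0543]
eef_rot: [0.0, 0.646, 0.764, -0.0]
force: [0.2, 0.7, 3.2]
finger_gap: -0.0005
gripper_force: 1.5
```

Call:
apply_moves(
  steps=[
    [[0,0,-0.01,0,0,0,0],[0,0.012,-0.012,0,0,0,0],[0,0.024,-0.01,0,0,0,0],[0,0.024,-0.003,0,0,0,0],[0,0.024,0,0,0,0,0],[0,0.02,0,0,0,0,0],[0,0.016,0,0,0,0,0],[0,0.012,0,0,0,0,0],[0,0.008,0,0,0,0,0],[0,0.004,0,0,0,0,0],[0,0,0,0,0,0,0],[0,0,0,0,0,0,0]],
  ],
)

```text
time_s: 9.15
tool_pos: [0.513, -0.3585, 0.0537]
eef_rot: [-0.001, 0.646, 0.763, -0.001]
force: [-1.7, 0.3, 3.7]
finger_gap: 0.0001
gripper_force: 1.9
```

Call:
apply_moves(
  steps=[
    [[0,0,-0.02,0,0,0,0],[0.029,0.01,-0.06,0,0,0,0],[0.029,0.014,-0.09,0,0,0,0.085],[0.029,0.014,-0.09,0,0,0,0.085],[0.029,0.014,-0.09,0,0,0,0.085],[0.029,0.014,-0.09,0,0,0,0.085]],
  ],
)

```text
time_s: 9.65
tool_pos: [0.5228, -0.3271, 0.143]
eef_rot: [-0.001, 0.646, 0.764, -0.0]
force: [0.5, -0.7, -0.8]
finger_gap: 0.0483
gripper_force: 0.0
```

```bash
python3 -c "
from h import *
dial('w4')" | awk 'NR==1||$1==30||$1==34'
```

```text
9.7 [ 0.52227462 -0.32712326  0.1423611 ]
30 122 138 114 153 170  80  59  62  63  61  65  67  65  65  66  65  66  66  65  65  65  66  87 182 224 226 226 224 183  77  64  63  65  63  62  62  63  65  76  93
34 193 194 193 195 199 158 125  86  74  65  64  67  63  64  67  63  69  66  66  63  64  66  88 184 225 225 225 224 178  74  67  67  70  94 127 176 204 214 216 217
```

The broad bar is now visible about 10 mm right of centre and the lines are at far left. One more stroke of 12 mm to the stop.

Call:
apply_moves(
  steps=[
    [[-0.029,0.005,0.04,0,0,0,0],[-0.029,0.005,0.07,0,0,0,0],[-0.029,0.005,0.078,0,0,0,0],[-0.029,0.005,0.085,0,0,0,0],[-0.029,0.005,0.088,0,0,0,0],[-0.029,0.005,0.0904,0,0,0,0],[-0.029,0.002,0.0904,0,0,0,0],[-0.029,-0.001,0.0904,0,0,0,0],[-0.029,-0.003,0.0904,0,0,0,0],[-0.029,-0.005,0.0904,0,0,0,0],[-0.029,-0.007,0.0904,0,0,0,0],[-0.029,-0.007,0.0904,0,0,0,0]],
  ],
)

```text
time_s: 10.7
tool_pos: [0.5214, -0.3572, 0.0539]
eef_rot: [0.0, 0.646, 0.764, -0.0]
force: [-0.1, 2.3, 4.4]
finger_gap: 0.0003
gripper_force: 2.2
```

Call:
apply_moves(
  steps=[
    [[0,0,-0.02,0,0,0,0],[0.029,0.007,-0.06,0,0,0,0],[0.029,0.007,-0.09,0,0,0,0.085],[0.029,0.007,-0.09,0,0,0,0.085],[0.029,0.007,-0.09,0,0,0,0.085],[0.029,0.007,-0.09,0,0,0,0.085]],
  ],
)

```text
time_s: 11.2
tool_pos: [0.523, -0.3279, 0.143]
eef_rot: [-0.0, 0.646, 0.764, -0.001]
force: [-0.0, -0.3, -0.4]
finger_gap: 0.0482
gripper_force: 0.0
```

```bash
python3 -c "
from h import *
dial('w5')" | awk 'NR==1||$1==30||$1==34'
```

```text
11.25 [ 0.52255191 -0.32757964  0.14229554]
30 118 133 101 156 136  65  63  64  67  65  65  66  67  67  67  69  67  70  67  65  67  70 131 218 220 162 217 218 127  64  65  65  65  63  63  59  59  62  75  93
34 186 187 187 198 186 147 107  84  68  66  66  62  65  67  64  65  68  66  67  66  66  69 132 218 219 162 218 219 125  64  65  67  73  89 120 167 198 208 212 214
```

```bash
cd pics; python3 -c "
import cv2,numpy as np
cv2.imwrite('w45.png',np.vstack([cv2.imread('w4.png'),cv2.imread('w5.png')])[:600])"
```

```text
(no output)
```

View pics/w45.png

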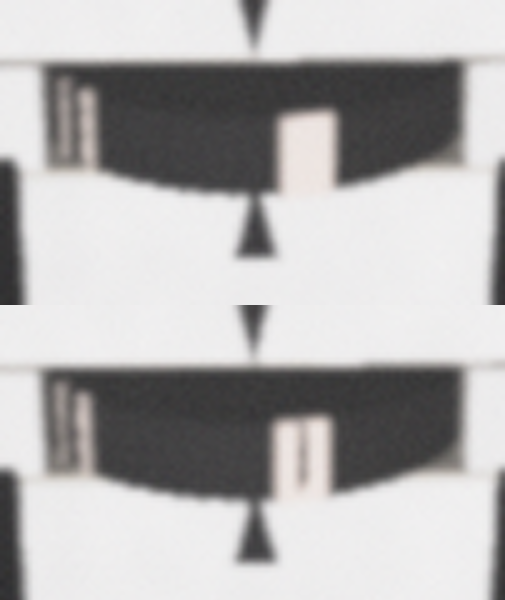

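The bar moved only about 1 mm (now about 9 mm right of centre), so the tip mostly slipped. I'll redo it, watching forces mid-stroke.

Call:
apply_moves(
  steps=[
    [[-0.029,0.012,0.04,0,0,0,0],[-0.029,0.012,0.07,0,0,0,0],[-0.029,0.012,0.078,0,0,0,0],[-0.029,0.012,0.085,0,0,0,0],[-0.029,0.012,0.088,0,0,0,0],[-0.029,0.012,0.091,0,0,0,0],[-0.029,0.012,0.091,0,0,0,0]],
  ],
)

```text
time_s: 11.83
tool_pos: [0.5415, -0.3529, 0.0535]
eef_rot: [0.001, 0.645, 0.764, 0.001]
force: [-1.1, 2.7, 3.7]
finger_gap: -0.0
gripper_force: 1.7
```

Call:
apply_moves(
  steps=[
    [[0,-0.002,0,0,0,0,0],[0,-0.004,0,0,0,0,0],[0,-0.006,0,0,0,0,0]],
  ],
)

```text
time_s: 12.08
tool_pos: [0.5355, -0.3544, 0.0536]
eef_rot: [0.001, 0.645, 0.764, 0.001]
force: [0.8, 2.6, 4.3]
finger_gap: 0.0
gripper_force: 2.3
```

Call:
apply_moves(
  steps=[
    [[0,-0.002,0,0,0,0,0],[0,-0.004,0,0,0,0,0],[0,-0.006,0,0,0,0,0]],
  ],
)

```text
time_s: 12.33
tool_pos: [0.5286, -0.3556, 0.0528]
eef_rot: [0.0, 0.645, 0.764, 0.0]
force: [0.3, 4.0, 6.5]
finger_gap: -0.0001
gripper_force: 2.8
```

```bash
python3 -c "
from h import *
for n in('scene','side'): im=snap(n,'q_'+n)
a=cv2.imread('pics/q_scene_raw.png')[105:165,170:250];b=cv2.imread('pics/q_side_raw.png')[105:165,325:405]
cv2.imwrite('pics/q.png',np.hstack([cv2.resize(i,(400,300),interpolation=2) for i in(a,b)]))"
```

```text
(no output)
```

View pics/q.png

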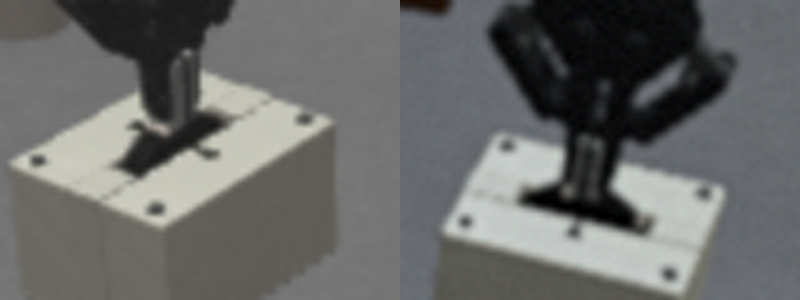

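The bar is still to the finger's +x side, at (570,188) in the side crop. Sideways force (Fy 4 N) shows that friction is being spent laterally, so I'll relieve it and stroke again from a clean landing.

Call:
apply_moves(
  steps=[
    [[0,0,-0.012,0,0,0,0],[0.0005,0.01,-0.012,0,0,0,0],[0.0005,0.01,-0.012,0,0,0,0],[0.0005,0.01,-0.012,0,0,0,0],[0.0005,0.01,-0.008,0,0,0,0],[0.0005,0.01,-0.004,0,0,0,0],[0.0005,0.01,-0.002,0,0,0,0],[0.0005,0.01,0,0,0,0,0],[0.0005,0.01,0,0,0,0,0]],
  ],
)

```text
time_s: 13.18
tool_pos: [0.5386, -0.3537, 0.0523]
eef_rot: [0.0, 0.645, 0.764, -0.0]
force: [-0.3, 0.2, 5.5]
finger_gap: 0.0002
gripper_force: 2.7
```

Call:
apply_moves(
  steps=[
    [[0,-0.001,0,0,0,0,0],[0,-0.002,0,0,0,0,0]],
  ],
)

```text
time_s: 13.35
tool_pos: [0.5376, -0.354, 0.053]
eef_rot: [0.001, 0.645, 0.764, 0.0]
force: [2.6, 1.6, 4.9]
finger_gap: -0.0001
gripper_force: 2.5
```

Call:
apply_moves(
  steps=[
    [[0,-0.001,0,0,0,0,0],[0,-0.002,0,0,0,0,0]],
  ],
)

```text
time_s: 13.52
tool_pos: [0.5356, -0.3543, 0.0531]
eef_rot: [0.001, 0.645, 0.764, 0.0]
force: [1.4, 1.4, 5.1]
finger_gap: -0.0001
gripper_force: 2.6
```

Call:
apply_moves(
  steps=[
    [[0,-0.001,0,0,0,0,0],[0,-0.002,0,0,0,0,0],[0,-0.003,0,0,0,0,0],[0,-0.004,0,0,0,0,0],[0,-0.005,0,0,0,0,0],[0,-0.006,0,0,0,0,0]],
  ],
)

```text
time_s: 14.02
tool_pos: [0.5309, -0.3552, 0.0534]
eef_rot: [0.002, 0.645, 0.764, 0.001]
force: [4.3, 0.6, 4.8]
finger_gap: -0.0003
gripper_force: 2.4
```

Call:
apply_moves(
  steps=[
    [[0,0,-0.02,0,0,0,0],[0.029,0,-0.06,0,0,0,0],[0.029,0,-0.09,0,0,0,0.085],[0.029,0,-0.09,0,0,0,0.085],[0.029,0,-0.09,0,0,0,0.085],[0.029,0,-0.09,0,0,0,0.085]],
  ],
)

```text
time_s: 14.52
tool_pos: [0.5231, -0.3265, 0.1419]
eef_rot: [-0.0, 0.646, 0.764, -0.0]
force: [0.0, 1.0, -0.4]
finger_gap: 0.0481
gripper_force: 0.0
```

```bash
python3 -c "
from h import *
dial('w6')" | awk 'NR==1||$1==30||$1==34'
```

```text
14.5667 [ 0.52264387 -0.32646689  0.1412138 ]
30 126 125  78  64  63  60  63  59  62  63  62  61  64  62  62  65  69 155 227 228 219 228 224 131  65  62  64  65  64  60  62  58  62  61  61  58  62  62  71  95
34 189 187 190 190 170 142 102  77  67  67  65  64  64  64  64  66  72 154 225 227 193 222 224 131  67  68  64  65  63  60  63  63  73  93 122 168 198 213 214 216
```

The bar now lies at crop columns 44–56, centred between the pointers, and Fx rose to 4.3 N at the stop, so the speed is off. Next: look at the old wheel from above.

Call:
apply_moves(
  steps=[
    [[0.02,0.01,-0.04,0,0,5,0.085],[0.34,0.17,-0.108,0,0,9.6,0.085],[0.34,0.17,-0.108,0,0,9.6,0.085],[0.34,0.17,-0.108,0,0,9.6,0.085],[0.34,0.17,-0.108,0,0,9.6,0.085],[0.34,0.17,-0.108,0,0,9.6,0.085],[0.34,0.17,-0.108,0,0,9.6,0.085],[0.34,0.17,-0.108,0,0,9.6,0.085],[0.34,0.17,-0.108,0,0,9.6,0.085],[0.34,0.17,-0.108,0,0,9.6,0.085],[0.34,0.17,-0.108,0,0,9.6,0.085],[0.34,0.17,-0.108,0,0,9.6,0.085]],
  ],
)

```text
time_s: 15.57
tool_pos: [0.6343, 0.0397, 0.2487]
eef_rot: [-0.001, 0.706, 0.709, -0.001]
force: [-0.6, -0.4, 0.4]
finger_gap: 0.085
gripper_force: 0.0
```

Call:
apply_moves(
  steps=[
    [[0,0,0,0,0,0,0.085],[0,0,0,0,0,0,0.085]],
  ],
)

```text
time_s: 15.73
tool_pos: [0.6339, 0.0346, 0.2491]
eef_rot: [-0.0, 0.708, 0.706, -0.001]
force: [-0.6, 0.1, 0.2]
finger_gap: 0.0849
gripper_force: 0.0
```

Run:
```python
from h import *
im=snap("wrist","w7"); s=readout.sense(); print(s["time_s"],s["tool_pos"],s["eef_rot"],im["xyz"])
u,v=map(int,w2px(im,[.634,.035,.09]));print(u,v,w2px(im,[.526,.367,.02]),w2px(im,[.432,.149,.02]))
c=cv2.imread("pics/w7_raw.png")[v-55:v+55,u-65:u+65]
cv2.imwrite("pics/w7.png",cv2.resize(c,None,fx=5,fy=5,interpolation=2))
```

```text
15.7833 [0.63400472 0.03462508 0.24942391] [-2.10113988e-04  7.08160377e-01  7.06050805e-01 -1.04739642e-03] [0.63445479 0.10865446 0.42587409]
283 185 (np.float64(179.44668580752707), np.float64(-139.43819111821648)) (np.float64(122.24715926353596), np.float64(85.10979364366402))
```

View pics/w7.png

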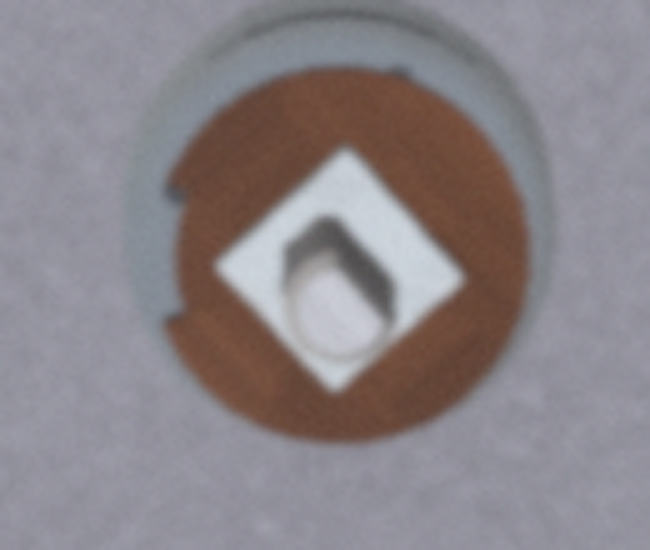

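The crop shows hub corners at (346,146), (466,277), (335,394), (214,266), and the shaft flat faces upper right.

```bash
cat >> h.py <<'E'
def hub(fn,pts,u0,v0,k,z):
    W=load(fn);P=[px2w(W,u0+u/k,v0+v/k,z)[:2] for u,v in pts]
    print("c",np.mean(P,0).round(4))
    for i in range(4): e=P[(i+1)%4]-P[i];print(np.linalg.norm(e).round(4),np.degrees(np.arctan2(e[1],e[0])).round(1))
E
python3 - <<'E'
from h import *
hub("w7",[(346,146),(466,277),(335,394),(214,266)],218,130,5,.09)
W=load("w7");print("shaft top",px2w(W,218+335/5,130+308/5,.128))
E
```

```text
c [0.637  0.0365]
0.0404 -47.4
0.0408 -137.1
0.041 132.1
0.0404 42.1
shaft top [0.63562906 0.0372669  0.128     ]
```

Call:
apply_moves(
  steps=[
    [[0.002,0.003,0,0,0,-7,0.085],[0.002,0.003,0,0,0,-14,0.085],[0.002,0.003,0.02,0,0,-21,0.085],[0.002,0.003,0.05,0,0,-28,0.085],[0.002,0.003,0.08,0,0,-35,0.085],[0.002,0.003,0.11,0,0,-42.4,0.085],[0.002,0.003,0.14,0,0,-42.4,0.085],[0.002,0.003,0.17,0,0,-42.4,0.085],[0.002,0.003,0.19,0,0,-42.4,0.085],[0.002,0.003,0.2,0,0,-42.4,0.085],[0.002,0.003,0.206,0,0,-42.4,0.085],[0.002,0.003,0.206,0,0,-42.4,0.085]],
  ],
)

```text
time_s: 16.78
tool_pos: [0.6372, 0.0381, 0.0437]
eef_rot: [-0.0, 0.404, 0.915, -0.0]
force: [0.4, 0.5, -0.4]
finger_gap: 0.0847
gripper_force: 0.0
```

Call:
apply_moves(
  steps=[
    [[0,0,0,0,0,0,0.03],[0,0,0,0,0,0,0.03],[0,0,0,0,0,0,0.03],[0,0,0,0,0,0,0.03],[0,0,0,0,0,0,0.03],[0,0,0,0,0,0,0.03],[0,0,0,0,0,0,0.03]],
  ],
)

```text
time_s: 17.37
tool_pos: [0.6368, 0.0373, 0.0459]
eef_rot: [-0.0, 0.404, 0.915, -0.001]
force: [-5.5, -2.6, 10.2]
finger_gap: 0.0383
gripper_force: 60.3
```

Run:
```python
from h import *
s=readout.sense(); print(s["tool_pos"],s["force"],s["moment"],s["finger_gap"],s["qpos"],R.from_quat(s["eef_rot"],scalar_first=True).as_matrix().round(4))
```

```text
[0.63681185 0.03725325 0.04585051] [-5.46641366 -2.57046107 10.24309512] [-0.74060014  1.32422032  0.00235344] 0.03834437925964155 [-0.03071625  0.70405888 -0.14278346  1.65996953  0.13299495  0.7889372
  0.50513034] [[-6.737e-01  7.390e-01 -1.600e-03]
 [ 7.390e-01  6.737e-01 -2.200e-03]
 [-6.000e-04 -2.700e-03 -1.000e+00]]
```

Gripped (60 N, gap 38 mm), with the tips just on the wood. Lifting straight up.

Call:
apply_moves(
  steps=[
    [[0,-0.001,-0.003,0,0,0,0.03],[0,-0.001,-0.008,0,0,0,0.03],[0,-0.001,-0.015,0,0,0,0.03],[0,-0.001,-0.023,0,0,0,0.03],[0,-0.001,-0.031,0,0,0,0.03],[0,-0.001,-0.04,0,0,0,0.03],[0,-0.001,-0.05,0,0,0,0.03],[0,-0.001,-0.06,0,0,0,0.03],[0,-0.001,-0.07,0,0,0,0.03],[0,-0.001,-0.08,0,0,0,0.03],[0,-0.001,-0.08,0,0,0,0.03],[0,-0.001,-0.08,0,0,0,0.03]],
  ],
)

```text
time_s: 18.37
tool_pos: [0.6377, 0.039, 0.1255]
eef_rot: [0.001, 0.403, 0.915, 0.001]
force: [-0.3, -0.2, -2.3]
finger_gap: 0.0382
gripper_force: 61.0
```

Run:
```python
from h import *
s=readout.sense(); print(s["tool_pos"],s["force"],s["finger_gap"],s["gripper_force"])
for n in("scene","side"): snap(n,"l_"+n)
```

```text
[0.63774715 0.03900813 0.12549403] [-0.29920536 -0.21080933 -2.26250515] 0.038188506696082106 60.99828019738197
```

Held and clear of the shaft (−2.3 N carried). To the tray.

Call:
apply_moves(
  steps=[
    [[-0.003,-0.025,-0.005,0,0,0,0.03],[-0.006,-0.055,-0.005,0,0,0,0.03],[-0.009,-0.085,-0.005,0,0,0,0.03],[-0.012,-0.115,-0.005,0,0,0,0.03],[-0.015,-0.145,-0.005,0,0,0,0.03],[-0.018,-0.175,-0.005,0,0,0,0.03],[-0.021,-0.205,0.01,0,0,0,0.03],[-0.024,-0.235,0.03,0,0,0,0.03],[-0.027,-0.26,0.05,0,0,0,0.03],[-0.028,-0.273,0.07,0,0,0,0.03],[-0.028,-0.273,0.07,0,0,0,0.03],[-0.028,-0.273,0.07,0,0,0,0.03]],
  ],
)

```text
time_s: 19.47
tool_pos: [0.453, -0.1663, 0.0535]
eef_rot: [-0.001, 0.404, 0.915, -0.0]
force: [0.8, 0.3, -0.5]
finger_gap: 0.0378
gripper_force: 64.8
```

Run:
```python
from h import *
s=readout.sense(); print(s["tool_pos"],s["force"],s["finger_gap"],s["gripper_force"])
I={}
for n in("scene","side","wrist"): snap(n,"t_"+n)
a=cv2.imread("pics/t_scene_raw.png")[130:235,210:350];b=cv2.imread("pics/t_side_raw.png")[150:255,290:430];c=cv2.imread("pics/t_wrist_raw.png")
cv2.imwrite("pics/t.png",np.hstack([cv2.resize(i,(266,200),interpolation=2) for i in(a,b,c)]))
```

```text
[ 0.45299768 -0.16633362  0.0535387 ] [ 0.76787584  0.34012548 -0.52610793] 0.037798383805201535 64.7723800688982
```

View pics/t.png

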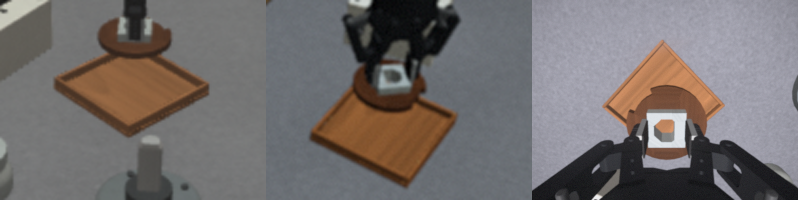

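The wheel is level in the hand over the tray. In the scene crop the tray's left and right corners are (55,85) and (208,90); in the side crop they are (311,133) and (457,115). A quick centre check:

Run:
```python
from h import *
print(px2w(load("t_scene"),279.2,175.9,.018),px2w(load("t_side"),352.1,215.1,.018))
```

```text
[ 0.46485938 -0.16116783  0.018     ] [ 0.45004787 -0.16420199  0.018     ]
```

Call:
apply_moves(
  steps=[
    [[0,0.002,0.02,0,0,0,0.03],[0,0.003,0.04,0,0,0,0.03],[0,0.003,0.055,0,0,0,0.03],[0,0.003,0.064,0,0,0,0.03],[0,0.003,0.068,0,0,0,0.03],[0,0.003,0.07,0,0,0,0.03],[0,0.003,0.0715,0,0,0,0.03],[0,0.003,0.0715,0,0,0,0.03]],
  ],
)

```text
time_s: 20.28
tool_pos: [0.4571, -0.1645, -0.0166]
eef_rot: [0.001, 0.403, 0.915, 0.0]
force: [-0.1, -0.1, -1.3]
finger_gap: 0.0376
gripper_force: 64.7
```

Call:
apply_moves(
  steps=[
    [[0,0,0.001,0,0,0,0.03],[0,0,0.001,0,0,0,0.03]],
  ],
)

```text
time_s: 20.45
tool_pos: [0.4568, -0.1646, -0.0177]
eef_rot: [0.0, 0.404, 0.915, 0.0]
force: [0.9, 0.0, -1.9]
finger_gap: 0.0381
gripper_force: 64.7
```

Call:
apply_moves(
  steps=[
    [[0,0,0.001,0,0,0,0.03],[0,0,0.0015,0,0,0,0.03]],
  ],
)

```text
time_s: 20.62
tool_pos: [0.4567, -0.1646, -0.0192]
eef_rot: [0.0, 0.404, 0.915, -0.0]
force: [-1.5, 0.7, 12.1]
finger_gap: 0.038
gripper_force: 66.3
```

Call:
apply_moves(
  steps=[
    [[0,0,0.0005,0,0,0,0.03],[0,0,0.001,0,0,0,0.03]],
  ],
)

```text
time_s: 20.78
tool_pos: [0.4567, -0.1646, -0.0193]
eef_rot: [0.0, 0.404, 0.915, -0.0]
force: [-5.4, 2.3, 25.3]
finger_gap: 0.0381
gripper_force: 67.8
```

On the floor, right at the expected height. Release and rise.

Call:
apply_moves(
  steps=[
    [[0,0,-0.001,0,0,0,0.03],[0,0,-0.0015,0,0,0,0.06],[0,0,-0.0015,0,0,0,0.06],[0,0,-0.0015,0,0,0,0.06],[0,0,-0.0015,0,0,0,0.06],[0,0,-0.02,0,0,0,0.06],[0,0,-0.05,0,0,0,0.06],[0,0,-0.09,0,0,0,0.085],[0,0,-0.13,0,0,0,0.085],[0,0,-0.17,0,0,0,0.085],[0,0,-0.21,0,0,0,0.085],[0,0,-0.25,0,0,0,0.085]],
  ],
)

```text
time_s: 21.78
tool_pos: [0.4558, -0.1643, 0.2314]
eef_rot: [0.0, 0.404, 0.915, 0.0]
force: [0.8, -0.4, -0.8]
finger_gap: 0.0852
gripper_force: 0.0
```

Call:
apply_moves(
  steps=[
    [[0.36,0.425,0,0,0,42,0.085],[0.36,0.425,0,0,0,42,0.085],[0.36,0.425,0,0,0,42,0.085],[0.36,0.425,0,0,0,42,0.085],[0.36,0.425,0,0,0,42,0.085],[0.36,0.425,0,0,0,42,0.085],[0.36,0.425,0,0,0,42,0.085],[0.36,0.425,0,0,0,42,0.085],[0.36,0.425,0,0,0,42,0.085],[0.36,0.425,0,0,0,42,0.085],[0.36,0.425,0,0,0,42,0.085],[0.36,0.425,0,0,0,42,0.085]],
  ],
)

```text
time_s: 22.78
tool_pos: [0.5156, 0.2971, 0.2291]
eef_rot: [0.0, 0.705, 0.71, -0.0]
force: [0.2, -0.8, 0.2]
finger_gap: 0.0847
gripper_force: 0.0
```

Call:
apply_moves(
  steps=[
    [[0.0,0.03,0.02,0,0,0,0.085],[0,0.03,0.02,0,0,0,0.085],[0,0.03,0.02,0,0,0,0.085],[0,0.03,0.02,0,0,0,0.085]],
  ],
)

```text
time_s: 23.12
tool_pos: [0.5453, 0.2951, 0.2091]
eef_rot: [-0.0, 0.705, 0.709, -0.001]
force: [-0.4, 0.1, 0.8]
finger_gap: 0.0847
gripper_force: 0.0
```

```bash
cat >> h.py <<'E'
def findhub(fn,xy,z,rad=.05):
    """bright metal hub near xy: centre, side length, yaw of bore flat"""
    im=load(fn);c=cv2.imread(f"pics/{fn}_raw.png");u,v=w2px(im,[*xy,z]);r=im["fx"]*rad/(im["xyz"][2]-z)
    hsv=cv2.cvtColor(c,cv2.COLOR_BGR2HSV);m=((hsv[...,1]<45)&(hsv[...,2]>165)).astype(np.uint8)
    k=np.zeros_like(m);cv2.circle(k,(int(u),int(v)),int(r),1,-1);m&=k
    cs,_=cv2.findContours(m,0,2);cn=max(cs,key=cv2.contourArea);box=cv2.boxPoints(cv2.minAreaRect(cn))
    P=np.array([px2w(im,a,b,z)[:2] for a,b in box]);print("px",box.round(1).tolist())
    e=np.roll(P,-1,0)-P;ctr=P.mean(0);print("c",ctr.round(4),"sides",np.linalg.norm(e,axis=1).round(4),"ang90",(np.degrees(np.arctan2(e[:,1],e[:,0]))%90).round(1))
    return ctr
E
python3 - <<'E'
from h import *
im=snap("wrist","L1");s=readout.sense();print(s["time_s"],s["tool_pos"],s["eef_rot"])
c=findhub("L1",(.526,.367),.02)
u,v=map(int,w2px(im,[.526,.367,.02]))
x=cv2.imread("pics/L1_raw.png")[max(v-55,0):v+55,u-65:u+65]
cv2.imwrite("pics/L1.png",cv2.resize(x,None,fx=5,fy=5,interpolation=2));print(u,v)
E
```

```text
23.1667 [0.54541101 0.29517611 0.20975803] [-7.02327947e-05  7.04743982e-01  7.09461707e-01 -1.84947822e-05]
px [[250.0, 101.0], [285.0, 101.0], [285.0, 137.0], [250.0, 137.0]]
c [0.5266 0.368 ] sides [0.0401 0.0402 0.0415 0.0402] ang90 [ 0.4  0.5  0.4 88.6]
267 120
```

View pics/L1.png

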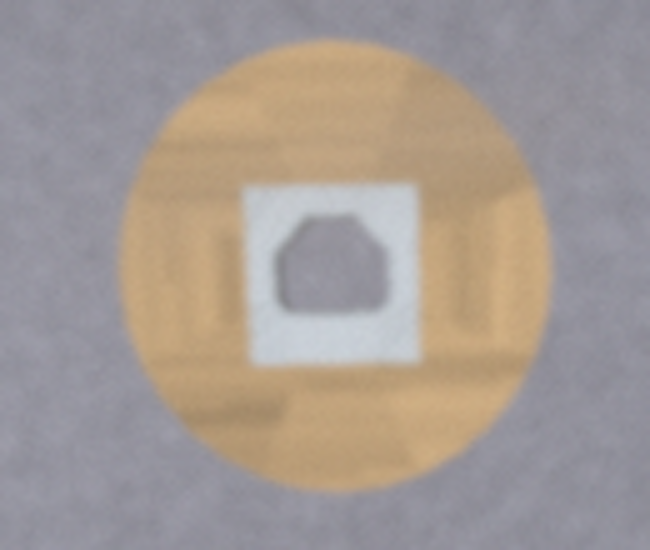

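The crop shows the large wheel's hub corners at (244,187), (418,184), (421,362), (251,366). The bore flat is on the lower side (y=313), which is world −y.

Run:
```python
from h import *
hub("L1",[(244,187),(418,184),(421,362),(251,366)],202,65,5,.02)
# wood disc centre check
W=load("L1")
print(px2w(W,202+119/5,65+265/5,.009)[:2],px2w(W,202+552/5,65+265/5,.009)[:2],px2w(W,202+337/5,65+38/5,.009)[:2],px2w(W,202+337/5,65+492/5,.009)[:2])
r=R.from_quat(readout.sense()["eef_rot"],scalar_first=True).as_matrix();print(np.degrees(np.arctan2(r[1,1],r[0,1])))
```

```text
c [0.528 0.367]
0.0399 1.3
0.0398 -88.5
0.0403 -178.3
0.0401 91.0
[0.47601996 0.36915537] [0.57984334 0.36984382] [0.52861648 0.41955628] [0.52795004 0.3151281 ]
0.382270984746709
```

Call:
apply_moves(
  steps=[
    [[0.04,-0.01,0,0,0,-1,0.085],[0.072,-0.017,0.02,0,0,-1,0.085],[0.072,-0.017,0.06,0,0,-1,0.085],[0.072,-0.017,0.1,0,0,-1,0.085],[0.072,-0.017,0.14,0,0,-1,0.085],[0.072,-0.017,0.18,0,0,-1,0.085],[0.072,-0.017,0.21,0,0,-1,0.085],[0.072,-0.017,0.225,0,0,-1,0.085],[0.072,-0.017,0.231,0,0,-1,0.085],[0.072,-0.017,0.2325,0,0,-1,0.085],[0.072,-0.017,0.2325,0,0,-1,0.085]],
  ],
)

```text
time_s: 24.08
tool_pos: [0.5295, 0.3682, -0.0213]
eef_rot: [0.0, 0.699, 0.716, 0.001]
force: [-0.0, 0.3, 0.3]
finger_gap: 0.0852
gripper_force: 0.0
```

Call:
apply_moves(
  steps=[
    [[0,0,0,0,0,0,0.03],[0,0,0,0,0,0,0.03],[0,0,0,0,0,0,0.03],[0,0,0,0,0,0,0.03],[0,0,0,0,0,0,0.03],[0,0,0,0,0,0,0.03],[0,0,0,0,0,0,0.03]],
  ],
)

```text
time_s: 24.67
tool_pos: [0.5288, 0.3679, -0.0217]
eef_rot: [0.0, 0.698, 0.716, 0.001]
force: [-2.4, -1.8, 6.7]
finger_gap: 0.038
gripper_force: 59.8
```

Gripped. Lift and compare the hub's place in the hand with the old wheel's reference picture.

Call:
apply_moves(
  steps=[
    [[0,0,-0.003,0,0,0,0.03],[0,0,-0.01,0,0,0,0.03],[0,0,-0.03,0,0,0,0.03],[0,0,-0.06,0,0,0,0.03],[0,0,-0.09,0,0,0,0.03],[0,0,-0.12,0,0,0,0.03],[0,0,-0.15,0,0,0,0.03],[0,0,-0.18,0,0,0,0.03],[0,0,-0.18,0,0,0,0.03],[0,0,-0.18,0,0,0,0.03]],
  ],
)

```text
time_s: 25.5
tool_pos: [0.5293, 0.368, 0.159]
eef_rot: [0.0, 0.698, 0.716, 0.002]
force: [-0.6, -0.5, -2.6]
finger_gap: 0.0378
gripper_force: 60.9
```

```bash
cat >> h.py <<'E'
def inhand(fn):
    c=cv2.imread(f"pics/{fn}_raw.png");hsv=cv2.cvtColor(c,cv2.COLOR_BGR2HSV);m=((hsv[...,1]<45)&(hsv[...,2]>165)).astype(np.uint8)
    m[:200]=0;m[340:]=0;m[:,:220]=0;m[:,345:]=0
    cs,_=cv2.findContours(m,0,2);cn=max(cs,key=cv2.contourArea);r=cv2.minAreaRect(cn);print(fn,"rect",np.round(r[0],1),np.round(r[1],1),r[2],"bbox",cv2.boundingRect(cn))
E
python3 - <<'E'
from h import *
im=snap("wrist","L2");s=readout.sense();print(s["time_s"],s["tool_pos"],s["eef_rot"],s["finger_gap"],s["force"])
inhand("t_wrist");inhand("L2")
a,b=[cv2.imread(f"pics/{n}_raw.png")[200:350,200:360] for n in("t_wrist","L2")]
cv2.imwrite("pics/ih.png",np.hstack([cv2.resize(x,(400,375),interpolation=2) for x in(a,b)]))
E
```

```text
25.55 [0.52812849 0.36699425 0.1569564 ] [ 1.07634318e-04  6.98421557e-01  7.15686605e-01 -3.14340149e-05] 0.03771899121858074 [-0.05173016 -0.15413665 -2.92262138]
t_wrist rect [283. 273.] [72. 84.] 90.0 bbox (241, 237, 85, 73)
L2 rect [283.  271.5] [71. 82.] 90.0 bbox (242, 236, 83, 72)
```

View pics/ih.png

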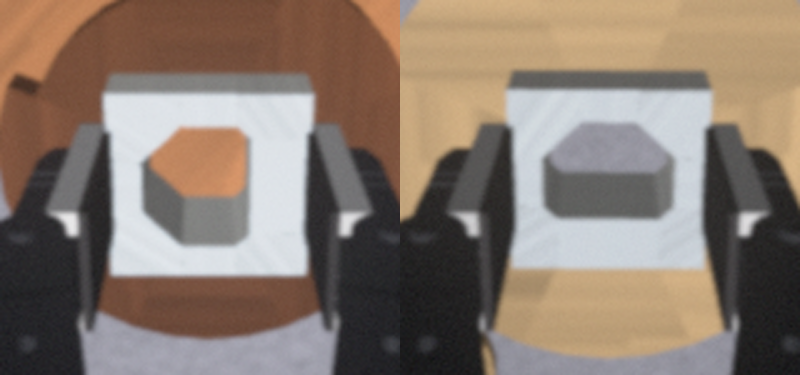

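On the left (old wheel) the hub is level with the pads and its flat faces right. On the right (large) the flat faces the bottom, which is tool −x, and the hub sits about 1.5 px (0.75 mm) toward tool +x. Carry it to the spindle and turn it 131°.

Call:
apply_moves(
  steps=[
    [[-0.028,0.008,0,0,0,-7,0.03],[-0.056,0.017,0,0,0,-14,0.03],[-0.084,0.025,0,0,0,-21,0.03],[-0.112,0.034,0,0,0,-28,0.03],[-0.14,0.042,0,0,0,-35,0.03],[-0.168,0.051,0,0,0,-42,0.03],[-0.196,0.06,0,0,0,-49,0.03],[-0.224,0.068,0,0,0,-56,0.03],[-0.252,0.076,0,0,0,-63,0.03],[-0.28,0.085,0,0,0,-70,0.03],[-0.308,0.093,0,0,0,-77,0.03],[-0.332,0.101,0,0,0,-84,0.03]],
  ],
)

```text
time_s: 26.55
tool_pos: [0.6361, 0.035, 0.1545]
eef_rot: [-0.002, 0.038, 0.999, -0.001]
force: [0.1, 1.1, -2.0]
finger_gap: 0.0379
gripper_force: 60.9
```

Call:
apply_moves(
  steps=[
    [[0,0,0,0,0,-7,0.03],[0,0,0,0,0,-14,0.03],[0,0,0,0,0,-21,0.03],[0,0,0,0,0,-28,0.03],[0,0,0,0,0,-35,0.03],[0,0,0,0,0,-42,0.03],[0,0,0,0,0,-47,0.03],[0,0,0,0,0,-47,0.03],[0,0,0,0,0,-47,0.03],[0,0,0,0,0,-47,0.03]],
  ],
)

```text
time_s: 27.38
tool_pos: [0.6366, 0.0378, 0.1558]
eef_rot: [-0.001, -0.36, 0.933, 0.0]
force: [-0.2, -0.6, -3.3]
finger_gap: 0.0377
gripper_force: 60.9
```

```bash
cat >> h.py <<'E'
def pose(tgt=None):
    s=readout.sense();r=R.from_quat(s["eef_rot"],scalar_first=True).as_matrix();p=s["tool_pos"]
    print("t",s["time_s"],"p",p.round(4),"yaw",np.degrees(np.arctan2(r[1,1],r[0,1])).round(2),"tilt",r[:,2].round(4),"F",s["force"].round(1),"M",s["moment"].round(2),"gap",s["finger_gap"].round(4),"q7",s["qpos"][6].round(2),"Ftool",(r.T@s["force"]).round(1))
    if tgt is not None: print("tool shift to tgt",(r.T@(np.array(tgt)-p)).round(4))
E
python3 -c "
from h import *
pose([.6373,.0375,.157]);snap('wrist','L3');inhand('L3')"
```

```text
Traceback (most recent call last):
  File "h.py", line 43, in pose
    print("t",s["time_s"],"p",p.round(4),"yaw",np.degrees(np.arctan2(r[1,1],r[0,1])).round(2),"tilt",r[:,2].round(4),"F",s["force"].round(1),"M",s["moment"].round(2),"gap",s["finger_gap"].round(4),"q7",s["qpos"][6].round(2),"Ftool",(r.T@s["force"]).round(1))
                                                                                                                                                                            ^^^^^^^^^^^^^^^^^^^^^
AttributeError: 'float' object has no attribute 'round'
```

```bash
sed -i 's/s\["finger_gap"\].round(4)/round(s["finger_gap"],4)/' h.py; python3 -c "
from h import *
pose([.6373,.0375,.157]);snap('wrist','L3');inhand('L3')"
```

```text
t 27.3833 p [0.6366 0.0378 0.1558] yaw 132.26 tilt [-0.002 -0.    -1.   ] F [-0.2 -0.6 -3.3] M [ 0.02 -0.02 -0.02] gap 0.0377 q7 1.8 Ftool [ 0.5 -0.2  3.3]
tool shift to tgt [-0.0003 -0.0006 -0.0012]
L3 rect [283.5 271. ] [72. 83.] 90.0 bbox (242, 235, 84, 73)
```

Call:
apply_moves(
  steps=[
    [[0,-0.0005,0.015,0,0,0,0.03],[0,-0.0005,0.03,0,0,0,0.03],[0,-0.0005,0.04,0,0,0,0.03],[0,-0.0005,0.046,0,0,0,0.03],[0,-0.0005,0.046,0,0,0,0.03],[0,-0.0005,0.046,0,0,0,0.03]],
  ],
)

```text
time_s: 27.93
tool_pos: [0.6374, 0.0376, 0.1103]
eef_rot: [-0.0, -0.362, 0.932, 0.0]
force: [0.8, -0.1, -1.8]
finger_gap: 0.0377
gripper_force: 60.9
```

Call:
apply_moves(
  steps=[
    [[0,0,0.002,0,0,0,0.03],[0,0,0.004,0,0,0,0.03],[0,0,0.004,0,0,0,0.03]],
  ],
)

```text
time_s: 28.18
tool_pos: [0.6379, 0.0375, 0.107]
eef_rot: [0.0, -0.362, 0.932, -0.0]
force: [0.1, -0.8, -2.5]
finger_gap: 0.0375
gripper_force: 60.9
```

Call:
apply_moves(
  steps=[
    [[0,0,0.002,0,0,0,0.03],[0,0,0.004,0,0,0,0.03],[0,0,0.004,0,0,0,0.03]],
  ],
)

```text
time_s: 28.43
tool_pos: [0.6375, 0.037, 0.1027]
eef_rot: [-0.0, -0.362, 0.932, -0.0]
force: [-0.9, -0.9, -1.9]
finger_gap: 0.0377
gripper_force: 61.1
```

```bash
python3 -c "
from h import *
pose([.6373,.0375,.157])"
```

```text
t 28.4333 p [0.6375 0.037  0.1027] yaw 132.39 tilt [-7.e-04 -8.e-04 -1.e+00] F [-0.9 -0.9 -1.9] M [-0.26  0.24 -0.01] gap 0.0377 q7 1.76 Ftool [ 1.2 -0.1  1.9]
tool shift to tgt [-0.0002  0.0005 -0.0543]
```

Call:
apply_moves(
  steps=[
    [[0.0003,0,0.002,0,0,0,0.03],[0.0003,0,0.004,0,0,0,0.03],[0.0003,0,0.006,0,0,0,0.03]],
  ],
)

```text
time_s: 28.68
tool_pos: [0.637, 0.036, 0.0973]
eef_rot: [-0.001, -0.361, 0.932, -0.001]
force: [-2.7, -3.5, 0.3]
finger_gap: 0.038
gripper_force: 61.2
```

```bash
python3 -c "
from h import *
pose([.6373,.0375,.157])"
```

```text
t 28.6833 p [0.637  0.036  0.0973] yaw 132.36 tilt [-0.0011 -0.0023 -1.    ] F [-2.7 -3.5  0.3] M [-0.79  0.8  -0.05] gap 0.038 q7 1.76 Ftool [ 4.3 -0.8 -0.2]
tool shift to tgt [-0.001   0.0009 -0.0597]
```

On the shaft, and the taper pushes it 1 mm toward tool +x, so I shift that way and go on down.

Call:
apply_moves(
  steps=[
    [[0.001,0,0.002,0,0,0,0.03],[0.001,0,0.004,0,0,0,0.03],[0.001,0,0.007,0,0,0,0.03],[0.001,0,0.01,0,0,0,0.03]],
  ],
)

```text
time_s: 29.02
tool_pos: [0.6365, 0.036, 0.0864]
eef_rot: [-0.001, -0.362, 0.932, -0.0]
force: [-2.1, -3.4, 0.4]
finger_gap: 0.0377
gripper_force: 61.2
```

```bash
python3 -c "
from h import *
pose([.6373,.0375,.157])"
```

```text
t 29.0167 p [0.6365 0.036  0.0864] yaw 132.39 tilt [-8.e-04 -9.e-04 -1.e+00] F [-2.1 -3.4  0.4] M [-0.7   0.63 -0.01] gap 0.0377 q7 1.75 Ftool [ 3.9 -1.1 -0.4]
tool shift to tgt [-0.0015  0.0005 -0.0706]
```

Call:
apply_moves(
  steps=[
    [[0.001,-0.0003,0.004,0,0,0,0.03],[0.001,-0.0003,0.009,0,0,0,0.03],[0.001,-0.0003,0.014,0,0,0,0.03],[0.001,-0.0003,0.019,0,0,0,0.03],[0.001,-0.0003,0.024,0,0,0,0.03],[0.001,-0.0003,0.028,0,0,0,0.03],[0.001,-0.0003,0.032,0,0,0,0.03],[0.001,-0.0003,0.034,0,0,0,0.03]],
  ],
)

```text
time_s: 29.68
tool_pos: [0.6362, 0.036, 0.0522]
eef_rot: [-0.0, -0.362, 0.932, 0.0]
force: [-0.6, 0.2, -2.1]
finger_gap: 0.0379
gripper_force: 60.9
```

```bash
python3 -c "
from h import *
pose([.6373,.0375,.157])"
```

```text
t 29.6833 p [0.6362 0.036  0.0522] yaw 132.41 tilt [-2.e-04  4.e-04 -1.e+00] F [-0.6  0.2 -2.1] M [-0.15  0.03  0.03] gap 0.0379 q7 1.73 Ftool [0.4 0.6 2.1]
tool shift to tgt [-0.0018  0.0004 -0.1048]
```

Call:
apply_moves(
  steps=[
    [[0,0,0.002,0,0,0,0.03],[0,0,0.003,0,0,0,0.03],[0,0,0.003,0,0,0,0.03]],
  ],
)

```text
time_s: 29.93
tool_pos: [0.6363, 0.0359, 0.0498]
eef_rot: [0.0, -0.362, 0.932, 0.0]
force: [-0.7, -0.0, -2.1]
finger_gap: 0.0376
gripper_force: 60.9
```

Call:
apply_moves(
  steps=[
    [[0,0,0.001,0,0,0,0.03],[0,0,0.002,0,0,0,0.03],[0,0,0.002,0,0,0,0.03]],
  ],
)

```text
time_s: 30.18
tool_pos: [0.6364, 0.0358, 0.0484]
eef_rot: [0.0, -0.362, 0.932, -0.0]
force: [-1.4, -1.5, 2.0]
finger_gap: 0.038
gripper_force: 61.3
```

Call:
apply_moves(
  steps=[
    [[0,0,0.001,0,0,0,0.03],[0,0,0.0015,0,0,0,0.03],[0,0,0.0015,0,0,0,0.03]],
  ],
)

```text
time_s: 30.43
tool_pos: [0.6365, 0.0359, 0.0483]
eef_rot: [0.0, -0.362, 0.932, -0.0]
force: [-6.5, -2.6, 12.9]
finger_gap: 0.0379
gripper_force: 62.6
```

Seated: z 0.0483 matches the grip height on the bench. Release, rise and go to look at the medium wheel.

Call:
apply_moves(
  steps=[
    [[0,0,-0.0015,0,0,0,0.03],[0,0,-0.0015,0,0,0,0.06],[0,0,-0.0015,0,0,0,0.06],[0,0,-0.0015,0,0,0,0.06],[0,0,-0.0015,0,0,0,0.06],[0,0,-0.01,0,0,0,0.06],[0,0,-0.03,0,0,0,0.07],[0,0,-0.06,0,0,0,0.08],[0,0,-0.09,0,0,0,0.085],[0,0,-0.13,0,0,0,0.085],[0,0,-0.16,0,0,0,0.085],[0,0,-0.16,0,0,0,0.085]],
  ],
)

```text
time_s: 31.43
tool_pos: [0.6402, 0.0374, 0.2143]
eef_rot: [0.006, -0.362, 0.932, -0.001]
force: [1.5, 0.7, 0.2]
finger_gap: 0.0849
gripper_force: 0.0
```

Run:
```python
from h import *
snap("scene","M_scene");snap("side","M_side");snap("wrist","M_wrist")
findhub("M_scene",(.432,.149),.02);findhub("M_side",(.432,.149),.02)
findhub("M_side",(.6365,.0365),.09,.04)
pose([.432,.12,.2])
```

```text
px [[388.6000061035156, 224.10000610351562], [392.29998779296875, 216.3000030517578], [411.3999938964844, 225.1999969482422], [407.70001220703125, 233.0]]
c [0.4114 0.1455] sides [0.0297 0.0459 0.0289 0.0448] ang90 [20.5  5.2 18.8  5.9]
px [[291.1000061035156, 313.5], [293.79998779296875, 311.8999938964844], [299.29998779296875, 321.20001220703125], [296.70001220703125, 322.79998779296875]]
c [0.4147 0.1578] sides [0.0065 0.0234 0.0064 0.0233] ang90 [67.9 59.6 67.3 59.8]
px [[231.6999969482422, 209.3000030517578], [234.5, 208.6999969482422], [235.89999389648438, 215.60000610351562], [233.0, 216.1999969482422]]
c [0.6475 0.0451] sides [0.0066 0.0222 0.0065 0.0222] ang90 [50.2 45.  50.  45.3]
t 31.5833 p [0.6361 0.0356 0.2066] yaw 132.4 tilt [ 3.e-04 -4.e-04 -1.e+00] F [-0.7 -0.3 -0. ] M [0.   0.04 0.03] gap 0.0851 q7 1.83 Ftool [0.7 0.3 0. ]
tool shift to tgt [0.0938 0.2    0.0065]
```

Call:
apply_moves(
  steps=[
    [[0.082,0.216,0,0,0,0,0.085],[0.082,0.216,0,0,0,0,0.085],[0.082,0.216,0,0,0,0,0.085],[0.082,0.216,0,0,0,0,0.085],[0.082,0.216,0,0,0,0,0.085],[0.082,0.216,0,0,0,0,0.085],[0.082,0.216,0,0,0,0,0.085],[0.082,0.216,0,0,0,0,0.085]],
  ],
)

```text
time_s: 32.25
tool_pos: [0.4288, 0.1397, 0.2057]
eef_rot: [-0.001, -0.363, 0.932, -0.0]
force: [0.7, -1.1, -1.0]
finger_gap: 0.0852
gripper_force: 0.0
```

Run:
```python
from h import *
pose();im=snap("wrist","M1")
c=findhub("M1",(.43,.149),.02)
P=w2px(im,[*c,.02]);print(P)
x=cv2.imread("pics/M1_raw.png");g=x.min(2)
u,v=map(int,P)
for r in range(v-24,v+25,3): print(' '.join('%3d'%a for a in g[r,u-27:u+28:3]))
```

```text
t 32.25 p [0.4288 0.1397 0.2057] yaw 132.52 tilt [-0.0012 -0.0014 -1.    ] F [ 0.7 -1.1 -1. ] M [-0.04 -0.04  0.04] gap 0.0852 q7 1.61 Ftool [ 0.2 -1.3  1. ]
px [[279.0, 159.5], [311.3999938964844, 149.3000030517578], [321.3999938964844, 181.1999969482422], [289.1000061035156, 191.39999389648438]]
c [0.4054 0.1475] sides [0.0403 0.0408 0.0416 0.0412] ang90 [59.9 61.7 60.5 59.9]
(np.float64(300.2225374685299), np.float64(170.64515238013735))
142 127 126 127 125 123 126 122 122 124 123 124 125 125 123 123 130 135 147
126 123 125 124 124 122 123 121 123 120 125 122 134 134 129 131 132 119 133
126 123 122 126 124 122 124 121 121 130 154 181 192 177 131 130 124 113 119
127 126 126 122 121 122 132 157 181 188 194 197 197 197 130 122 122 112 118
124 119 119 131 163 185 196 194 194 189 191 198 197 197 139 120 121 116 110
116 120 143 193 194 197 196 174 158 141 144 175 192 197 162 122 123 118 111
125 128 136 194 197 197 176 141 140 141 140 141 150 196 188 125 123 119 110
127 129 126 176 200 194 150 140 141 145 143 140 144 189 194 133 123 122 113
119 123 121 150 195 183 143 142 140 139 140 139 135 173 196 152 122 122 114
117 126 123 129 196 191 143 144 141 139 135 129 121 172 189 173 124 123 122
118 122 123 121 180 196 152 136 127 128 140 166 185 188 190 190 124 118 118
119 123 123 123 148 191 183 153 170 189 196 195 196 192 192 193 138 118 119
117 123 124 122 124 189 191 195 197 196 195 197 197 195 190 167 132 123 122
118 121 123 118 119 176 195 193 196 198 199 192 160 131 126 122 121 120 124
128 117 117 115 115 152 193 192 187 156 129 117 115 114 117 121 121 122 143
142 123 115 113 116 128 148 134 124 112 112 112 110 110 110 112 121 141 136
140 143 132 123 123 128 127 126 120 109 111 110 104 105 104 112 138 137 136
```

The medium wheel was knocked and now sits at (.405,.1475), with its flat at yaw of about 60.5°. Gripping it there.

Call:
apply_moves(
  steps=[
    [[0.006,0.011,0,0,0,-7,0.085],[0.012,0.0215,0.02,0,0,-14,0.085],[0.012,0.0215,0.06,0,0,-18,0.085],[0.012,0.0215,0.1,0,0,-18,0.085],[0.012,0.0215,0.14,0,0,-18,0.085],[0.012,0.0215,0.18,0,0,-18,0.085],[0.012,0.0215,0.18,0,0,-18,0.085],[0.012,0.0215,0.18,0,0,-18,0.085]],
  ],
)

```text
time_s: 32.97
tool_pos: [0.4056, 0.1471, 0.0251]
eef_rot: [-0.002, -0.503, 0.864, 0.001]
force: [0.5, -0.3, 1.0]
finger_gap: 0.0848
gripper_force: 0.0
```

Run:
```python
from h import *
pose();im=snap("wrist","M2")
c=findhub("M2",(.405,.1475),.02,.032)
pose([*c,-.0225]);inhand("M2")
```

```text
t 32.9667 p [0.4056 0.1471 0.0251] yaw 150.39 tilt [-0.0049 -0.0011 -1.    ] F [ 0.5 -0.3  1. ] M [ 0.07 -0.07  0.08] gap 0.0848 q7 1.53 Ftool [ 0.1 -0.6 -1. ]
px [[251.0, 205.0], [314.0, 205.0], [314.0, 263.0], [251.0, 263.0]]
c [0.4055 0.1472] sides [0.0396 0.0403 0.042  0.0402] ang90 [60.3 62.1 60.3 58.6]
t 33.0167 p [0.4073 0.148  0.0269] yaw 150.37 tilt [-7.e-04  3.e-04 -1.e+00] F [ 0.2  0.4 -0.3] M [ 0.01 -0.05  0.01] gap 0.0852 q7 1.53 Ftool [-0.4  0.   0.3]
tool shift to tgt [0.0016 0.0011 0.0494]
M2 rect [282.5 234. ] [58. 63.] 90.0 bbox (251, 205, 64, 59)
```

Call:
apply_moves(
  steps=[
    [[0.0015,0.001,0.015,0,0,0,0.085],[0.0015,0.001,0.03,0,0,0,0.085],[0.0015,0.001,0.041,0,0,0,0.085],[0.0015,0.001,0.047,0,0,0,0.085],[0.0015,0.001,0.049,0,0,0,0.085],[0.0015,0.001,0.049,0,0,0,0.03],[0.0015,0.001,0.049,0,0,0,0.03],[0.0015,0.001,0.049,0,0,0,0.03],[0.0015,0.001,0.049,0,0,0,0.03],[0.0015,0.001,0.049,0,0,0,0.03],[0.0015,0.001,0.049,0,0,0,0.03],[0.0015,0.001,0.049,0,0,0,0.03]],
  ],
)

```text
time_s: 34.02
tool_pos: [0.4057, 0.147, -0.0216]
eef_rot: [0.001, -0.503, 0.864, -0.001]
force: [-2.7, -0.7, 13.7]
finger_gap: 0.0381
gripper_force: 58.6
```

Run:
```python
from h import *
pose()
```

```text
t 34.0167 p [ 0.4057  0.147  -0.0216] yaw 150.4 tilt [ 1.6e-03 -5.0e-04 -1.0e+00] F [-2.7 -0.7 13.7] M [-0.36  0.42 -0.02] gap 0.0381 q7 1.42 Ftool [  2.    1.9 -13.7]
```

Call:
apply_moves(
  steps=[
    [[0,0,-0.003,0,0,0,0.03],[0,0,-0.01,0,0,0,0.03],[0,0,-0.03,0,0,0,0.03],[0,0,-0.06,0,0,0,0.03],[0,0,-0.09,0,0,0,0.03],[0,0,-0.12,0,0,0,0.03],[0,0,-0.15,0,0,0,0.03],[0,0,-0.18,0,0,0,0.03],[0,0,-0.18,0,0,0,0.03],[0,0,-0.18,0,0,0,0.03]],
  ],
)

```text
time_s: 34.85
tool_pos: [0.4059, 0.1469, 0.1587]
eef_rot: [0.001, -0.503, 0.864, -0.001]
force: [-1.5, -0.5, -2.5]
finger_gap: 0.0377
gripper_force: 60.9
```

Run:
```python
from h import *
snap("wrist","M3");inhand("M3");inhand("L2");pose([.6363,.0358,.157])
```

```text
M3 rect [283. 268.] [72. 82.] 90.0 bbox (242, 232, 83, 73)
L2 rect [283.  271.5] [71. 82.] 90.0 bbox (242, 236, 83, 72)
t 34.9 p [0.4049 0.1463 0.1574] yaw 150.37 tilt [ 4.e-04 -8.e-04 -1.e+00] F [-0.3 -0.1 -2.1] M [-0.06  0.06 -0.01] gap 0.0377 q7 1.79 Ftool [0.3 0.2 2.1]
tool shift to tgt [-0.0183 -0.2558  0.0006]
```

Call:
apply_moves(
  steps=[
    [[-0.002,-0.024,0,0,0,2,0.03],[-0.004,-0.048,0,0,0,4,0.03],[-0.006,-0.072,0,0,0,6,0.03],[-0.008,-0.098,0,0,0,8,0.03],[-0.01,-0.124,0,0,0,10,0.03],[-0.012,-0.15,0,0,0,12,0.03],[-0.014,-0.176,0,0,0,14,0.03],[-0.016,-0.202,0,0,0,16,0.03],[-0.018,-0.228,0,0,0,18,0.03],[-0.02,-0.256,0,0,0,18,0.03],[-0.02,-0.256,0,0,0,18,0.03],[-0.02,-0.256,0,0,0,18,0.03]],
  ],
)

```text
time_s: 35.9
tool_pos: [0.637, 0.0369, 0.1546]
eef_rot: [-0.002, -0.361, 0.933, 0.001]
force: [-0.1, 0.6, -3.6]
finger_gap: 0.0376
gripper_force: 60.9
```

Run:
```python
from h import *
snap("wrist","M4");inhand("M4");pose([.6376,.0371,.157])
```

```text
M4 rect [283. 268.] [72. 82.] 90.0 bbox (242, 232, 83, 73)
t 35.95 p [0.636  0.0381 0.1551] yaw 132.42 tilt [-4.1e-03  1.0e-04 -1.0e+00] F [ 0.1  1.  -2.4] M [0.03 0.05 0.06] gap 0.038 q7 1.8 Ftool [-0.7  0.7  2.4]
tool shift to tgt [-0.0005 -0.0018 -0.0019]
```

Call:
apply_moves(
  steps=[
    [[0,0,0.015,0,0,0,0.03],[0,0,0.03,0,0,0,0.03],[0,0,0.04,0,0,0,0.03],[0,0,0.046,0,0,0,0.03],[0,0,0.046,0,0,0,0.03],[0,0,0.046,0,0,0,0.03]],
  ],
)

```text
time_s: 36.45
tool_pos: [0.6372, 0.038, 0.1109]
eef_rot: [-0.0, -0.362, 0.932, 0.0]
force: [-0.1, 0.1, -1.3]
finger_gap: 0.0378
gripper_force: 60.9
```

Run:
```python
from h import *
pose([.6376,.0371,.106])
```

```text
t 36.45 p [0.6372 0.038  0.1109] yaw 132.42 tilt [-9.e-04  0.e+00 -1.e+00] F [-0.1  0.1 -1.3] M [ 0.01 -0.04 -0.01] gap 0.0378 q7 1.77 Ftool [0.  0.1 1.3]
tool shift to tgt [ 0.0003 -0.001   0.0049]
```

Call:
apply_moves(
  steps=[
    [[0.0005,-0.001,0.002,0,0,0,0.03],[0.0005,-0.001,0.004,0,0,0,0.03],[0.0005,-0.001,0.006,0,0,0,0.03],[0.0005,-0.001,0.008,0,0,0,0.03],[0.0005,-0.001,0.009,0,0,0,0.03]],
  ],
)

```text
time_s: 36.87
tool_pos: [0.6378, 0.0367, 0.1022]
eef_rot: [-0.0, -0.362, 0.932, -0.0]
force: [0.1, 1.0, -2.1]
finger_gap: 0.0375
gripper_force: 60.9
```

Run:
```python
from h import *
pose([.6376,.0371,.106])
```

```text
t 36.8667 p [0.6378 0.0367 0.1022] yaw 132.4 tilt [-0.e+00 -1.e-04 -1.e+00] F [ 0.1  1.  -2.1] M [-0.01 -0.01  0.02] gap 0.0375 q7 1.77 Ftool [-0.8  0.7  2.1]
tool shift to tgt [-0.0001  0.0004 -0.0038]
```

Call:
apply_moves(
  steps=[
    [[0,0,0.002,0,0,0,0.03],[0,0,0.004,0,0,0,0.03],[0,0,0.006,0,0,0,0.03]],
  ],
)

```text
time_s: 37.12
tool_pos: [0.6379, 0.0368, 0.0962]
eef_rot: [0.0, -0.362, 0.932, -0.0]
force: [0.7, -0.3, -1.7]
finger_gap: 0.0373
gripper_force: 60.9
```

Run:
```python
from h import *
pose([.6376,.0371,.106])
```

```text
t 37.1167 p [0.6379 0.0368 0.0962] yaw 132.4 tilt [ 0.  0. -1.] F [ 0.7 -0.3 -1.7] M [ 0.   -0.02  0.03] gap 0.0373 q7 1.76 Ftool [-0.3 -0.7  1.7]
tool shift to tgt [ 0.      0.0004 -0.0098]
```

Free on the shaft. Down to the large wheel's hub (seat expected at z of about 0.0683).

Call:
apply_moves(
  steps=[
    [[0,0,0.005,0,0,0,0.03],[0,0,0.01,0,0,0,0.03],[0,0,0.015,0,0,0,0.03],[0,0,0.02,0,0,0,0.03],[0,0,0.024,0,0,0,0.03],[0,0,0.026,0,0,0,0.03],[0,0,0.026,0,0,0,0.03]],
  ],
)

```text
time_s: 37.7
tool_pos: [0.6375, 0.0368, 0.0697]
eef_rot: [-0.0, -0.362, 0.932, 0.0]
force: [-0.1, 0.3, -2.5]
finger_gap: 0.0378
gripper_force: 61.0
```

Call:
apply_moves(
  steps=[
    [[0,0,0.001,0,0,0,0.03],[0,0,0.002,0,0,0,0.03],[0,0,0.002,0,0,0,0.03]],
  ],
)

```text
time_s: 37.95
tool_pos: [0.638, 0.0367, 0.0687]
eef_rot: [0.0, -0.362, 0.932, -0.0]
force: [-1.4, -0.8, -0.9]
finger_gap: 0.0376
gripper_force: 61.1
```

Call:
apply_moves(
  steps=[
    [[0,0,0.001,0,0,0,0.03],[0,0,0.0015,0,0,0,0.03],[0,0,0.0015,0,0,0,0.03]],
  ],
)

```text
time_s: 38.2
tool_pos: [0.638, 0.0367, 0.0686]
eef_rot: [0.0, -0.362, 0.932, -0.001]
force: [-5.4, -1.9, 10.7]
finger_gap: 0.038
gripper_force: 62.3
```

Seated on the large wheel. Release and rise.

Call:
apply_moves(
  steps=[
    [[0,0,-0.0015,0,0,0,0.03],[0,0,-0.0015,0,0,0,0.06],[0,0,-0.0015,0,0,0,0.06],[0,0,-0.0015,0,0,0,0.06],[0,0,-0.0015,0,0,0,0.06],[0,0,-0.01,0,0,0,0.06],[0,0,-0.03,0,0,0,0.07],[0,0,-0.06,0,0,0,0.08],[0,0,-0.09,0,0,0,0.085],[0,0,-0.13,0,0,0,0.085],[0,0,-0.14,0,0,0,0.085],[0,0,-0.14,0,0,0,0.085]],
  ],
)

```text
time_s: 39.2
tool_pos: [0.6405, 0.0378, 0.2118]
eef_rot: [0.004, -0.362, 0.932, -0.001]
force: [0.4, 0.5, -0.3]
finger_gap: 0.0847
gripper_force: 0.0
```

Call:
apply_moves(
  steps=[
    [[0,0,0,0,0,7,0.085],[0,0,0,0,0,14,0.085],[0,0,0,0,0,21,0.085],[0,0,0,0,0,28,0.085],[0,0,0,0,0,35,0.085],[0,0,0,0,0,42,0.085],[0,0,0,0,0,49,0.085],[0,0,0,0,0,56,0.085],[0,0,0,0,0,63,0.085],[0,0,0,0,0,70,0.085],[0,0,0,0,0,77,0.085],[0,0,0,0,0,84,0.085]],
  ],
)

```text
time_s: 40.2
tool_pos: [0.6373, 0.0368, 0.206]
eef_rot: [-0.001, 0.358, 0.934, -0.0]
force: [0.4, 0.2, 1.0]
finger_gap: 0.085
gripper_force: 0.0
```

Run:
```python
from h import *
pose([.5236,-.3265,.142])
```

```text
t 40.2 p [0.6373 0.0368 0.206 ] yaw 48.06 tilt [-1.5e-03 -1.0e-04 -1.0e+00] F [0.4 0.2 1. ] M [-0.01  0.    0.  ] gap 0.085 q7 0.51 Ftool [-0.1  0.4 -1. ]
tool shift to tgt [-0.1583 -0.3461  0.0642]
```

Call:
apply_moves(
  steps=[
    [[-0.016,-0.035,0,0,0,7,0.0],[-0.032,-0.07,0,0,0,14,0.0],[-0.048,-0.105,0,0,0,21,0.0],[-0.064,-0.14,0,0,0,28,0.0],[-0.08,-0.175,0,0,0,35,0.0],[-0.096,-0.21,0,0,0,38.8,0.0],[-0.112,-0.245,0.01,0,0,38.8,0.0],[-0.128,-0.28,0.03,0,0,38.8,0.0],[-0.144,-0.315,0.05,0,0,38.8,0.0],[-0.158,-0.346,0.064,0,0,38.8,0.0],[-0.158,-0.346,0.064,0,0,38.8,0.0],[-0.158,-0.346,0.064,0,0,38.8,0.0]],
  ],
)

```text
time_s: 41.2
tool_pos: [0.5233, -0.3293, 0.1408]
eef_rot: [-0.002, 0.647, 0.762, -0.001]
force: [0.3, 0.7, -0.2]
finger_gap: -0.0002
gripper_force: 0.0
```

Run:
```python
from h import *
for n in("scene","side"): snap(n,"F_"+n)
a=cv2.imread("pics/F_scene_raw.png");b=cv2.imread("pics/F_side_raw.png")
A=cv2.resize(a[190:280,230:350],(400,300),interpolation=2);B=cv2.resize(b[180:270,185:305],(400,300),interpolation=2)
C=cv2.resize(a[130:220,230:350],(400,300),interpolation=2);D=cv2.resize(b,(400,300))
cv2.imwrite("pics/F.png",np.vstack([np.hstack([A,B]),np.hstack([C,D])]))
dial("D1");pose([.5174,-.3581,.062])
```

```text
41.35 [ 0.52719877 -0.32514355  0.14300434]
26 123 138  71  64  65  63  63  63  62  63  66  62  63  63  63  63  74 178 229 198 182 227 207 105  60  59  61  58  63  59  59  61  60  58  60  58  57  59  61  59
28 128 144  76  63  65  60  62  62  63  61  62  59  62  61  59  62  75 131 166 142 138 159 137  78  65  75  79  79  78  72  59  57  56  56  59  57  57  57  57  67
30 125 130  76  64  64  60  65  62  64  65  62  61  62  59  63  64  80  94  99  94  92  75  53  52  70  90  91  94  91  80  63  54  56  57  60  53  56  61  72 100
32 124 122 112  91  74  65  60  60  62  58  58  59  61  57  60  64  83  94  92  95  89  72  51  53  65  91  92  94  92  85  62  58  57  57  60  67  91 112 129 136
34 194 192 193 191 173 144 102  76  63  63  61  61  64  56  56  65  85  88  91  92  90  68  49  51  68  89  91  93  91  88  63  59  70  91 137 179 203 213 217 216
36 233 235 234 236 235 233 222 203 159 135  96  64  62  60  60  65  89  93  93  90  90  66  48  50  64  89  89  92  94  88  99 128 158 201 222 235 238 238 239 238
38 238 238 238 238 238 240 238 238 237 231 183  80  52  53  51  63  86  92  91  91  89  65  46  50  63  86  91  92  90  90  98 115 121 127 143 212 238 239 240 240
t 41.35 p [ 0.5272 -0.3251  0.143 ] yaw 9.72 tilt [ 6.e-04  1.e-03 -1.e+00] F [-0.2  0.1  0.3] M [-0.    0.03 -0.03] gap -0.0 q7 0.53 Ftool [ 0.2 -0.2 -0.3]
tool shift to tgt [-0.0309 -0.0153  0.081 ]
```

View pics/F.png

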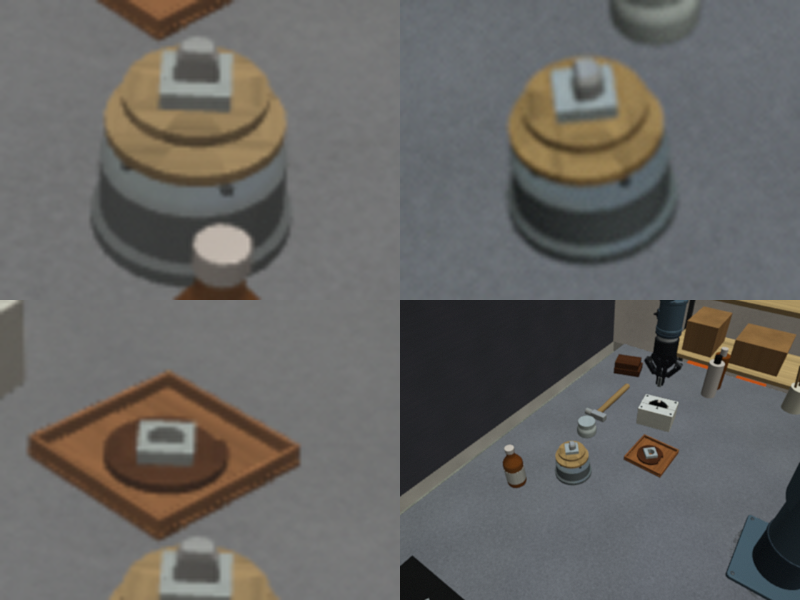

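The stack is flat on the shaft, large below and medium above. The old wheel lies flat and hub up in the tray, the bystanders are undisturbed, and the dial is still off. Now strokes of 20 mm toward tool +y.

Call:
apply_moves(
  steps=[
    [[-0.031,-0.015,0.03,0,0,0,0],[-0.031,-0.015,0.06,0,0,0,0],[-0.031,-0.015,0.078,0,0,0,0],[-0.031,-0.015,0.078,0,0,0,0],[-0.031,-0.015,0.078,0,0,0,0],[-0.031,-0.015,0.078,0,0,0,0]],
  ],
)

```text
time_s: 41.85
tool_pos: [0.5187, -0.3591, 0.0667]
eef_rot: [0.001, 0.645, 0.764, 0.001]
force: [1.1, 0.1, 0.6]
finger_gap: -0.0001
gripper_force: 0.0
```

```bash
python3 -c "
from h import *
pose([.5178,-.358,.0535])"
```

```text
t 41.85 p [ 0.5187 -0.3591  0.0667] yaw 9.72 tilt [ 2.6e-03 -7.0e-04 -1.0e+00] F [1.1 0.1 0.6] M [0.02 0.01 0.01] gap -0.0001 q7 0.56 Ftool [-0.1  1.1 -0.6]
tool shift to tgt [ 0.0013 -0.0008  0.0132]
```

Call:
apply_moves(
  steps=[
    [[0.001,-0.001,0,0,0,0,0],[0.001,-0.001,0.006,0,0,0,0],[0.001,-0.001,0.01,0,0,0,0],[0.001,-0.001,0.013,0,0,0,0],[0.001,-0.001,0.013,0,0,0,0],[0.001,0.001,0.013,0,0,0,0],[0.001,0.004,0.013,0,0,0,0],[0.001,0.007,0.013,0,0,0,0],[0.001,0.01,0.013,0,0,0,0],[0.001,0.013,0.013,0,0,0,0],[0.001,0.016,0.013,0,0,0,0],[0.001,0.019,0.013,0,0,0,0]],
  ],
)

```text
time_s: 42.85
tool_pos: [0.5356, -0.3559, 0.0526]
eef_rot: [0.0, 0.645, 0.764, -0.0]
force: [-0.2, 0.9, 5.0]
finger_gap: -0.0002
gripper_force: 2.9
```

```bash
python3 -c "
from h import *
pose([.5178,-.358,.0535])"
```

```text
t 42.85 p [ 0.5356 -0.3559  0.0526] yaw 9.6 tilt [ 3.e-04 -4.e-04 -1.e+00] F [-0.2  0.9  5. ] M [ 0.12  0.17 -0.02] gap -0.0002 q7 0.54 Ftool [ 1.  -0.1 -5. ]
tool shift to tgt [ 0.0009 -0.0179 -0.001 ]
```

Call:
apply_moves(
  steps=[
    [[0,0,-0.013,0,0,0,0],[0,-0.01,-0.013,0,0,0,0],[0,-0.02,-0.013,0,0,0,0],[0,-0.02,-0.013,0,0,0,0],[0,-0.02,-0.013,0,0,0,0]],
  ],
)

```text
time_s: 43.27
tool_pos: [0.5135, -0.3598, 0.0646]
eef_rot: [-0.001, 0.646, 0.763, -0.001]
force: [0.4, -0.7, 0.0]
finger_gap: -0.0002
gripper_force: 0.0
```

```bash
python3 -c "
from h import *
pose([.5178,-.358,.0535])"
```

```text
t 43.2667 p [ 0.5135 -0.3598  0.0646] yaw 9.49 tilt [-1.7e-03  1.0e-04 -1.0e+00] F [ 0.4 -0.7  0. ] M [-0.02  0.04  0.03] gap -0.0002 q7 0.56 Ftool [-0.8  0.2 -0. ]
tool shift to tgt [0.0011 0.0045 0.011 ]
```

Call:
apply_moves(
  steps=[
    [[0.0008,0.001,0,0,0,0,0],[0.0008,0.001,0.006,0,0,0,0],[0.0008,0.001,0.01,0,0,0,0],[0.0008,0.001,0.0123,0,0,0,0],[0.0008,0.001,0.0123,0,0,0,0],[0.0008,0.003,0.0123,0,0,0,0],[0.0008,0.006,0.0123,0,0,0,0],[0.0008,0.009,0.0123,0,0,0,0],[0.0008,0.012,0.0123,0,0,0,0],[0.0008,0.015,0.0123,0,0,0,0],[0.0008,0.017,0.0123,0,0,0,0],[0.0008,0.019,0.0123,0,0,0,0]],
  ],
)

```text
time_s: 44.27
tool_pos: [0.5346, -0.3549, 0.0529]
eef_rot: [0.0, 0.645, 0.764, 0.0]
force: [-0.4, -0.7, 5.7]
finger_gap: -0.0001
gripper_force: 2.7
```

Call:
apply_moves(
  steps=[
    [[0,0,-0.02,0,0,0,0],[0.03,-0.009,-0.06,0,0,0,0],[0.03,-0.009,-0.09,0,0,0,0.085],[0.03,-0.009,-0.09,0,0,0,0.085],[0.03,-0.009,-0.09,0,0,0,0.085],[0.03,-0.009,-0.09,0,0,0,0.085],[0.03,-0.009,-0.09,0,0,0,0.085]],
  ],
)

```text
time_s: 44.85
tool_pos: [0.5193, -0.3269, 0.1412]
eef_rot: [-0.001, 0.646, 0.764, -0.0]
force: [-0.7, -0.3, 0.2]
finger_gap: 0.0608
gripper_force: 0.0
```

```bash
cat >> h.py <<'E'
def marks(fn):
    snap("wrist",fn);im=load(fn);c=cv2.imread(f"pics/{fn}_raw.png").min(2).astype(float)
    o=np.array([.5277,-.3563]);ex=np.array([np.cos(.1682),np.sin(.1682)]);t=np.arange(-34,34.01,1)/1000
    ey=np.array([-ex[1],ex[0]])
    for dy in (0,-.004):
        P=np.array([w2px(im,[*(o+ex*a+ey*dy),.052+np.sqrt(.0016-a*a)]) for a in t],np.float32)
        val=cv2.remap(c.astype(np.float32),P[:,:1],P[:,1:],1)[:,0]
        print("dy",dy,"bright mm",[(int(a*1000),int(v)) for a,v in zip(t,val) if v>105])
        w=np.clip(val-90,0,None);print(" centroid |x|<15:",(w*t)[19:50].sum()/max(w[19:50].sum(),1)*1000)
E
python3 -c "
from h import *
pose();marks('D2')
np.save('pics/w5.npy',load('w5'))"
```

```text
t 44.85 p [ 0.5193 -0.3269  0.1412] yaw 9.58 tilt [-0.0023  0.001  -1.    ] F [-0.7 -0.3  0.2] M [-0.02 -0.02  0.06] gap 0.0608 q7 0.54 Ftool [-0.2 -0.7 -0.2]
dy 0 bright mm [(-13, 137), (-12, 200), (-11, 221), (-10, 188), (-9, 116), (-6, 127), (-5, 189), (-4, 214), (-3, 184), (-2, 120), (29, 112), (30, 128), (31, 128), (32, 127), (33, 127), (34, 121)]
 centroid |x|<15: -7.704355822908167
dy -0.004 bright mm [(-13, 122), (-12, 183), (-11, 214), (-10, 185), (-9, 118), (-6, 119), (-5, 172), (-4, 198), (-3, 178), (-2, 120), (29, 112), (30, 128), (31, 127), (32, 124), (33, 127), (34, 123)]
 centroid |x|<15: -7.674482426840003
```

The lines are 7.7 mm short of the top. One stroke of about that length.

Call:
apply_moves(
  steps=[
    [[-0.029,-0.001,0.03,0,0,0,0],[-0.029,-0.001,0.06,0,0,0,0],[-0.029,-0.001,0.077,0,0,0,0],[-0.029,-0.001,0.077,0,0,0,0],[-0.029,-0.001,0.077,0,0,0,0],[-0.029,-0.001,0.077,0,0,0,0],[-0.029,-0.001,0.077,0,0,0,0],[-0.029,-0.001,0.077,0,0,0,0]],
  ],
)

```text
time_s: 45.57
tool_pos: [0.5251, -0.3562, 0.0671]
eef_rot: [0.001, 0.645, 0.764, 0.0]
force: [0.7, -0.4, 0.1]
finger_gap: 0.0001
gripper_force: 0.0
```

```bash
python3 -c "
from h import *
pose([.5228,-.3571,.0535])"
```

```text
t 45.5667 p [ 0.5251 -0.3562  0.0671] yaw 9.61 tilt [ 0.0021 -0.0013 -1.    ] F [ 0.7 -0.4  0.1] M [-0.04  0.06  0.02] gap 0.0001 q7 0.55 Ftool [-0.5  0.7 -0.1]
tool shift to tgt [-0.0004 -0.0025  0.0136]
```

Call:
apply_moves(
  steps=[
    [[0,-0.002,0,0,0,0,0],[0,-0.002,0.006,0,0,0,0],[0,-0.002,0.01,0,0,0,0],[0,-0.002,0.013,0,0,0,0],[0,-0.002,0.013,0,0,0,0],[0,0,0.013,0,0,0,0],[0,0.002,0.013,0,0,0,0],[0,0.004,0.013,0,0,0,0],[0,0.0057,0.013,0,0,0,0],[0,0.0057,0.013,0,0,0,0],[0,0.0057,0.013,0,0,0,0]],
  ],
)

```text
time_s: 46.48
tool_pos: [0.5305, -0.3551, 0.0532]
eef_rot: [0.001, 0.645, 0.764, 0.0]
force: [1.0, -0.7, 5.2]
finger_gap: 0.0001
gripper_force: 2.6
```

Call:
apply_moves(
  steps=[
    [[0,0,-0.02,0,0,0,0],[0.03,-0.003,-0.06,0,0,0,0],[0.03,-0.003,-0.09,0,0,0,0.085],[0.03,-0.003,-0.09,0,0,0,0.085],[0.03,-0.003,-0.09,0,0,0,0.085],[0.03,-0.003,-0.09,0,0,0,0.085],[0.03,-0.003,-0.09,0,0,0,0.085],[0.03,-0.003,-0.09,0,0,0,0.085],[0.03,-0.003,-0.09,0,0,0,0.085]],
  ],
)

```text
time_s: 47.23
tool_pos: [0.521, -0.3256, 0.1413]
eef_rot: [-0.001, 0.646, 0.764, -0.0]
force: [-1.0, -0.4, 0.2]
finger_gap: 0.0833
gripper_force: 0.0
```

```bash
python3 -c "
from h import *
pose();marks('D3')
im=load('D3');c=cv2.imread('pics/D3_raw.png').min(2).astype(np.float32)
o=np.array([.5277,-.3563]);ex=np.array([np.cos(.1682),np.sin(.1682)]);ey=np.array([-ex[1],ex[0]]);t=np.arange(-10,10.01,.5)/1000
for dy in(.012,.014,.016,.018,.020,-.014,-.016,-.018,-.02):
    P=np.array([w2px(im,[*(o+ex*a+ey*dy),.075]) for a in t],np.float32);v=cv2.remap(c,P[:,:1],P[:,1:],1)[:,0];w=np.clip(200-v,0,None);print(dy,'dark n',int((v<150).sum()),'centre mm',((w*t).sum()/max(w.sum(),1)*1000).round(2))
"
```

```text
t 47.2333 p [ 0.521  -0.3256  0.1413] yaw 9.59 tilt [-0.0019  0.0011 -1.    ] F [-1.  -0.4  0.2] M [-0.04 -0.    0.03] gap 0.0833 q7 0.53 Ftool [-0.2 -1.  -0.2]
dy 0 bright mm [(-5, 149), (-4, 202), (-3, 209), (-2, 158), (2, 132), (3, 181), (4, 194), (5, 159), (34, 106)]
 centroid |x|<15: -0.09366315494231554
dy -0.004 bright mm [(-5, 149), (-4, 205), (-3, 208), (-2, 159), (2, 125), (3, 171), (4, 189), (5, 159)]
 centroid |x|<15: -0.19316650216250847
0.012 dark n 0 centre mm -0.47
0.014 dark n 0 centre mm -0.52
0.016 dark n 5 centre mm -0.54
0.018 dark n 7 centre mm -0.57
0.02 dark n 9 centre mm -0.59
-0.014 dark n 28 centre mm -0.2
-0.016 dark n 5 centre mm -0.45
-0.018 dark n 6 centre mm -0.28
-0.02 dark n 7 centre mm -0.17
```

The lines sit between the pointers (0.3 mm off, about 0.01 rad) and the arm touches nothing. Handing in.

```bash
python3 -c "
from bench import env
print(env.close_job())"
```

```text
the job is handed in; nothing more can be done
None
```

The job is handed in, with no verdict shown: dial rolled to off, old wheel flat and hub up in the tray, large then medium wheel home on the spindle (no small wheel was on the bench), and dial rolled to working speed about 0.3 mm from the pointers; the bottle, tin and mallet were not touched.

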